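# Lock the guide cover and hold a probe rod centred in its bore

### The arm

A 6-joint arm with a two-finger parallel gripper is mounted at the origin on a cart in front of the work surface, level with it; the furniture and walls round the work are solid. World frame = base frame: x ahead of the robot, y to its left, z up, the work surface at z = 0. Lengths are in m, angles in degrees, forces in N, time in s.
With the tool pointing down it reaches from about 0.35 to 0.85 m from the base axis. Payload 8.1 kg.
Tool frame: the origin (TCP) lies midway between the tips of the shut fingers; the grasp point (between the pads) lies 19 mm behind it; z points along the fingers, y is the direction in which the jaws open and shut (so a half turn about z gives the same grasp; the last joint's range is limited). The gripper opens to 93 mm and grips with 3 to 60 N. Pads are 15 mm wide; open, the fingers measure 128 mm over their backs; the gripper's body (75 mm by 188 mm) begins 65 mm behind the grasp point.
Start: joints at [-75.252, 7.471, 85.268, -0, 87.261, -4.893], TCP at [0.202, -0.565, 0.219] pointing down, gripper open.
Joint ranges: [-169.43, 169.43], [-51.17, 129.36], [1.28, 143.12], [-76.62, 256.62], [0, 156.53], [-152.29, 152.29]. Speed limits (degrees/s): [136.94, 136.94, 159.86, 180, 180, 180].

### API

Orientations are given as a 3x3 rotation matrix whose columns are the frame's x, y, z axes.
In Python, from cell import ctrl gives the robot as it stands.
- The arm moves only by the tool play_rows, never from a script. Its argument "steps" is a list of rows, each an object of numbers: "dx", "dy", "dz": the shift along the tool's x, y, z in cm; "rx", "ry", "rz": the turn, a rotation vector about the tool's x, y, z in rad. A call has 1 to 12 rows; each row shifts and turns the commanded pose from where the row before left it, along the tool's axes as they then stand; what a row does not reach is not made up. A row lasts 1/10 s, in which the tool goes at most 50 mm and 8.59 degrees, less where a joint would pass 70% of its speed; a pose out of reach is approached as far as the arm can. A call is refused whole if a number of a shift passes 5 or a number of a turn 0.15, either way. A call with a gripper value outside its range is refused whole. "hand" is the finger opening in cm, from 0 to 9.3, set as the call begins (left out, the last holds). The fingers move at their own pace and stop on an object; the grip force is fixed at half the most. Time passes only in rows, so rows that do not move let the fingers close. It gives the time, the measured TCP pose, the force and the opening at its end, in the units of the state.
- ctrl.get_obs(): the state, without advancing time (a new reading comes with each control period).
- ctrl.camera(name): name is "scene" or "top"; returns a dict with "img" (420x560x3 uint8, blue, green, red), "range_z" (420x560 float32, m along the optical axis (not along the pixel's ray), 0 where there is no reading), "camera_matrix" (3x3 intrinsics, pixels), "xyz" and "orientation" of the camera in the world. Camera axes: x right, y down, z forward; pixel columns grow to the right and rows downward; lengths in m; the calibration is good to about 2 mm. A picture is of the moment at which its call begins.
- ctrl.close_job(): hands the job in, once; it reports no verdict.
The state is a dict: "time": time; "joint_positions": joint angles; "dq": joint speeds; "joint_efforts": joint torques, N m; "tcp_pos": TCP position; "ee_rot": TCP orientation; "wrist_force": force on the tool from outside, world axes, zero at the start; "torque": the same for the moment, N m; "gripper_width": finger opening in m.
Only numpy, scipy, OpenCV 4.12 (cv2) and the standard library are available. Lean on these libraries where they do the work, as an engineer would, in place of code of your own. Each camera call takes 0.05 s, during which the arm holds its last target.

### The job

Fasten the cover of the measuring cell: push its red captive knob fully in first, then turn it clockwise (seen from above) a quarter turn to its stop, and let go of it. Then take the probe by its black handle out of its holder and lower its steel rod straight down through the brass guide, well centred and without ever touching the guide or the cell, until the yellow band on the rod is at the mouth of the guide. Finish while still holding it there, upright and still, and leave the things standing around where they are.

Things in the scene. Friction and masses are not known exactly. Their poses are not given: they have to be found in the camera images.
- cell: The measuring cell, fixed to the bench (its place and yaw vary). Grey foot 110 x 160 x 10 mm (own x by own y), on it an aluminium block with a blue cover plate 84 x 138 mm whose top is 66 mm above the bench. On the plate, along the cell's own y axis, stand the brass guide bush (at own y = -34 mm) and the red knob (at own y = +34 mm). Origin: centre of the underside of the foot; z up.
- guide_mouth (a point): Centre of the mouth of the brass guide bush, 80 mm above the bench; the bush is 38 mm across outside (46 mm at its flange) and stands 14 mm above the plate. The upright bore is 24 mm wide in the bush and 26 mm in the block below; it ends on a floor 70 mm below this mouth. z points up out of the bore.
- knob_grip (a point): Point to grip on the knob: on its axis, a little above the middle of the red grip bar's height (the bar's top is 9 mm above it, the black disc under the bar, 38 mm across, begins 14 mm below it). The bar is 44 mm long along this frame's x and 12 mm thick along its y. This point sinks and turns with the knob; it stands 95 mm above the bench with the knob out, 89 mm with it pushed in. The guide bush's axis is 68 mm from the knob's axis.
- lock_push (a joint): How far the captive knob is pushed down into the cover, m: 0 = out (start), 0.006 = fully in. It moves against about 5 N of friction, has no spring, and stays where it is left.
- lock_turn (a joint): Turn of the knob, rad, growing clockwise seen from above; the start is between 0.1 and 0.4, the stop (locked) is at 1.571, where the bar points along the cell's y axis, at the white mark on the cover (at 0 the bar lies along the cell's x). Friction about 0.05 N m; it stays where it is left. It is to be turned only while pushed in.
- holder: The probe's holder, fixed to the bench (its place varies): grey foot 80 x 80 x 6 mm with an upright white tube, 33 mm across, its bore 14 mm wide, its top 100 mm above the bench. Origin: centre of the underside; z up.
- probe: The probe, 55 to 115 g, loose, standing upright in the holder at the start with its collar on the tube's top. Steel rod of 8 mm diameter reaching 92 mm below the origin; collar 30 mm across from 0 to 6 mm above the origin; black round handle 22 mm across from 6 to 46 mm above the origin, with a thin blue ring near its top. Origin: centre of the collar's underside, on the rod's axis; z along the rod, towards the handle. It must be raised 92 mm to leave the holder.
- probe_grip (a point): Point to grip on the probe: middle of the handle on its axis, 26 mm above the probe's origin.
- probe_tip (a point): Lower end of the rod (rounded), on its axis, 92 mm below the probe's origin.
- probe_band (a point): Middle of the yellow band on the rod, on its axis, 42 mm above the tip; the band is 20 mm long.
- jar_1: Bystander, loose: reagent jar with red cap, 50 mm across, 72 mm high. Origin: centre of its underside.
- jar_2: Bystander, loose: reagent jar with black cap, 46 mm across, 78 mm high. Origin: centre of its underside.
- beaker: Bystander, loose: glass beaker, 53 mm across, 70 mm high. Origin: centre of its underside.
- vial_2: Bystander, loose: glass sample vial with black cap, 27 mm across, 66 mm high. Origin: centre of its underside.
- lab_timer: Bystander, loose: small flat bench timer, 72 x 62 x 19 mm. Origin: centre of its underside.
There are look-alikes about, which are no part of the job. What is meant by the probe is not green, and is the smaller of those in its own colour.

How it is judged:
By the outcome, as a careful person would: the job done as asked, in the order asked, and still so for the second after the job is handed in, while the arm keeps its last pose, push and grip.
It also fails if it takes over 61 s, if anything falls off the work surface, if the arm or the gripper's body presses on something with over 40 N, if the wrist force passes 120 N, or if a joint passes its speed limit or range.

## Working session

There is one attempt and no reset: what is moved stays moved. The work goes in short steps, Python scripts to look and compute and a tool call to move; the robot and the scene stay as the last step left them, time stands still between calls to the robot, and variables do not carry over. Pictures are saved under pics/ and viewed, and the job is handed in when it is done.

Besides the shell and the picture viewer there is one more tool, called after "Emit:" as name([rows], argument=value, ...), one row to a line, values as JSON. play_rows: Moves the arm, as the interface text tells. Its arguments: {"type":"object","properties":{"steps":{"type":"array","items":{"type":"object","properties":{"dx":{"type":"number"},"dy":{"type":"number"},"dz":{"type":"number"},"rx":{"type":"number"},"ry":{"type":"number"},"rz":{"type":"number"}}}},"hand":{"type":"number"}},"required":["steps"]}

```bash
ls; mkdir -p pics
python3 - <<'E'
from cell import ctrl
import cv2,numpy as np
for n in("scene","top"):
    c=ctrl.camera(n); cv2.imwrite(f"pics/{n}0.png",c["img"]); np.savez(f"{n}0.npz",**c)
    print(n,c["camera_matrix"].tolist(),np.round(c["xyz"],4),np.round(c["orientation"],4).tolist())
o=ctrl.get_obs(); print(o)
E
```

```text
pics
scene [[398.4321158976515, 0.0, 278.8547873659751], [0.0, 398.4321158976515, 206.97699143301156], [0.0, 0.0, 1.0]] [ 0.2675 -0.6225  0.6973] [[0.9005, -0.275, 0.337], [-0.4343, -0.5266, 0.7308], [-0.0235, -0.8044, -0.5936]]
top [[512.9593648217999, 0.0, 275.97842445994655], [0.0, 512.9593648217999, 208.26539359850528], [0.0, 0.0, 1.0]] [0.4169 0.1377 1.4283] [[-0.0055, -0.9923, 0.1236], [-1.0, 0.0047, -0.0068], [0.0062, -0.1237, -0.9923]]
{'time': 0.1, 'joint_positions': array([-7.52528958e+01,  7.51037227e+00,  8.53253713e+01, -1.76343708e-03,
        8.72599801e+01, -4.89372409e+00]), 'dq': array([ 0.00980386, -0.07810047, -0.12867372, -0.03811252, -0.04713181,
       -0.09612587]), 'joint_efforts': array([ 6.85799896e-04, -5.61340106e+01, -4.93096948e+01,  7.69622996e-02,
        2.92061619e-02, -6.97488804e-05]), 'tcp_pos': array([ 0.2015436 , -0.56458213,  0.21767425]), 'ee_rot': array([[ 9.41817697e-01,  3.36123814e-01, -4.55009711e-04],
       [ 3.36124103e-01, -9.41816331e-01,  1.60783191e-03],
       [ 1.11895017e-04, -1.66722428e-03, -9.99998604e-01]]), 'wrist_force': array([-0.03379898,  0.46473864,  0.22533185]), 'torque': array([0.03857768, 0.00116794, 0.03047546]), 'gripper_width': 0.0929755608484593}
```

View pics/scene0.png

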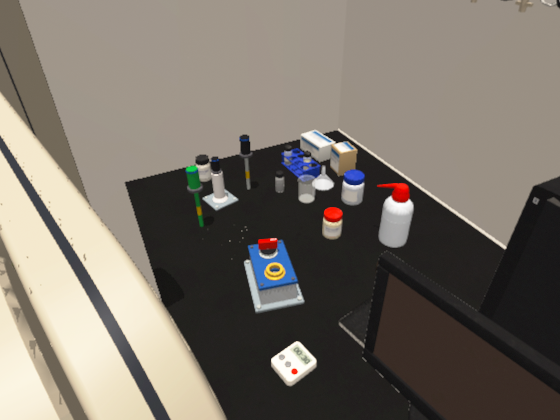

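View pics/top0.png

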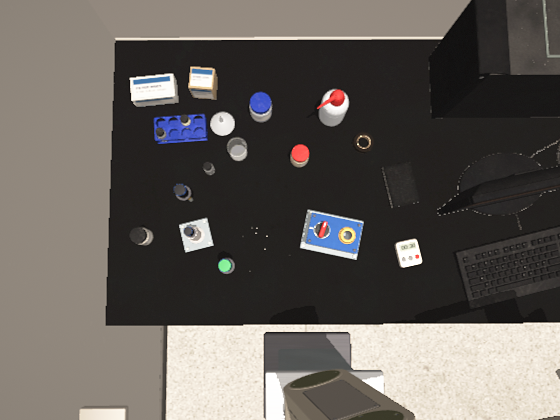

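Probe candidates in the scene image are the green one at (194,180), a black one in a white tube on a grey foot at (217,170), and a larger black one at (246,150). The one at (217,170) fits: it isn't green, it's the smaller of the two black ones, and it stands in the holder. I'll enlarge that area to confirm.

Run:
```python
import cv2,numpy as np
a=cv2.imread("pics/scene0.png");t=cv2.imread("pics/top0.png")
A=cv2.resize(a[125:235,170:300],None,fx=4,fy=4,interpolation=cv2.INTER_CUBIC)
cv2.imwrite("pics/cropA.png",A)
B=cv2.resize(t[200:270,290:370],None,fx=5,fy=5,interpolation=cv2.INTER_CUBIC)
C=cv2.resize(t[170:280,170:250],(400,550),interpolation=cv2.INTER_CUBIC)[:350]
C=cv2.resize(t[170:260,165:245],None,fx=5,fy=5,interpolation=cv2.INTER_CUBIC)
cv2.imwrite("pics/cropB.png",np.hstack([cv2.copyMakeBorder(B,0,100,0,0,0),C]))
D=cv2.resize(a[230:315,235:310],None,fx=6,fy=6,interpolation=cv2.INTER_CUBIC);cv2.imwrite("pics/cropD.png",D)
```

```text
(no output)
```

View pics/cropA.png

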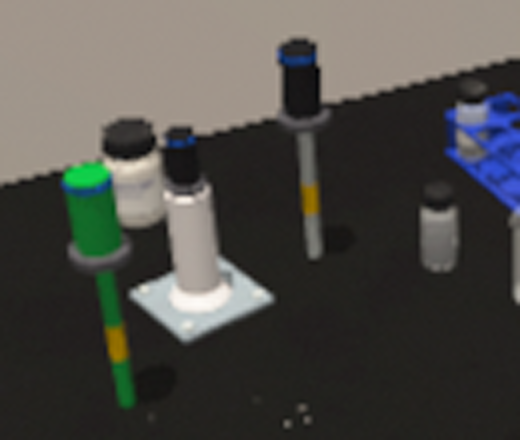

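View pics/cropB.png

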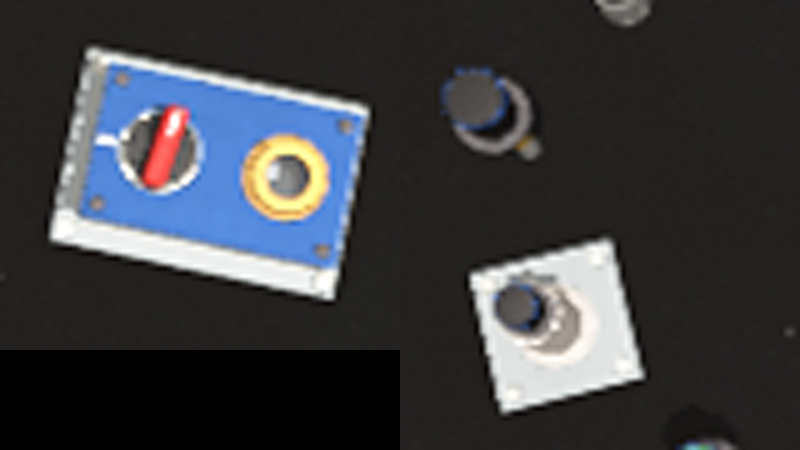

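View pics/cropD.png

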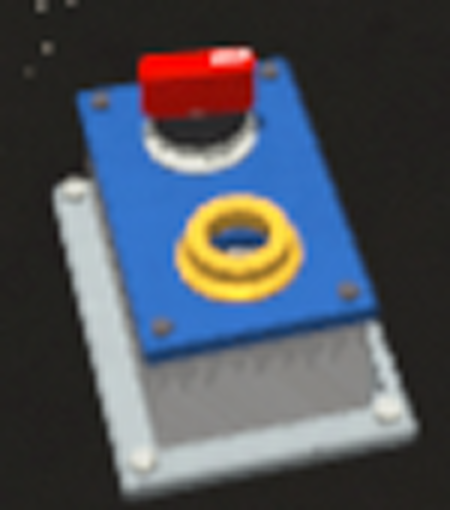

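The crop confirms the probe is the small black one in the white tube, at top-image pixel (190,231). The cell plate is at top (332,233), with the knob at (322,229) and the guide at (347,235). The white mark is on the knob's far (left) side. Next I'll measure.

```bash
cat > h.py <<'E'
import numpy as np,cv2
def load(n): return dict(np.load(n))
def toplane(c,uv,z):
    K=c["camera_matrix"];R=c["orientation"];p=c["xyz"]
    uv=np.atleast_2d(uv).astype(float)
    d=np.c_[(uv-[K[0,2],K[1,2]])/[K[0,0],K[1,1]],np.ones(len(uv))]@R.T
    return (p+d*((z-p[2])/d[:,2])[:,None])[:,:2]
def proj(c,P):
    K=c["camera_matrix"];q=(np.atleast_2d(P)-c["xyz"])@c["orientation"]
    return (q[:,:2]/q[:,2:])*[K[0,0],K[1,1]]+[K[0,2],K[1,2]]
def cloud(c):
    K=c["camera_matrix"];z=c["range_z"];v,u=np.mgrid[:420,:560]
    P=np.dstack([(u-K[0,2])/K[0,0]*z,(v-K[1,2])/K[1,1]*z,z])@c["orientation"].T+c["xyz"]
    P[z==0]=np.nan
    return P
E
python3 - <<'E'
from h import *
for n in("top","scene"):
    c=load(n+"0.npz");hsv=cv2.cvtColor(c["img"],cv2.COLOR_BGR2HSV);H,S,V=[hsv[...,i].astype(int) for i in range(3)]
    P=cloud(c)
    roi=np.zeros((420,560),bool)
    if n=="top": roi[195:275,290:370]=1
    else: roi[230:315,235:310]=1
    def show(nm,m,z):
        v,u=np.nonzero(m&roi); q=toplane(c,np.c_[u,v],z); 
        r=cv2.minAreaRect((q*1000).astype(np.float32)); pp=np.nanmedian(P[m&roi],0)
        print(n,nm,len(u),"mean",q.mean(0).round(4),"rect",np.round(r[0],1),np.round(r[1],1),round(r[2],1),"depthmed",pp.round(4))
    show("blue",(H>100)&(H<125)&(S>120)&(V>80),.066)
    show("yellow",(H>15)&(H<32)&(S>120)&(V>80),.08)
    show("red",((H<8)|(H>172))&(S>150)&(V>60)&(P[...,2]>.098),.104)
    show("redall",((H<8)|(H>172))&(S>120)&(V>60),.104)
    m=(P[...,2]>.13)&(P[...,2]<.2)&np.isfinite(P[...,2])
    m2,l,st,ce=cv2.connectedComponentsWithStats(m.astype(np.uint8))
    for i in range(1,m2):
        if st[i,4]>8: 
            pts=P[l==i]; print(n,"high",ce[i].round(1),st[i,4],np.nanmedian(pts,0).round(4),np.nanmax(pts[:,2]).round(3))
E
```

```text
top blue 1024 mean [ 0.5201 -0.0247] rect [520.9 -24.8] [136.4  82.7] 77.7 depthmed [ 0.5174 -0.0249  0.0657]
top yellow 71 mean [ 0.5142 -0.054 ] rect [514.4 -57. ] [39.8 39.6] 89.7 depthmed [ 0.5147 -0.0515  0.0736]
top red 51 mean [0.5248 0.0105] rect [527.9   9. ] [10.6 41.2] 70.7 depthmed [0.5247 0.0099 0.1035]
top redall 71 mean [0.5247 0.0098] rect [527.4   8.7] [13.1 42. ] 70.7 depthmed [0.5247 0.0098 0.1025]
top high [184.6 123.8] 9912 [1.0963 0.533  0.1639] 0.2
top high [481.6  85.9] 1689 [ 0.8526 -0.3608  0.1659] 0.2
top high [334.1  99. ] 262 [ 0.8537 -0.0234  0.1626] 0.176
top high [525.  171.6] 51 [ 0.662  -0.4938  0.1741] 0.18
top high [180.5 191. ] 173 [0.6168 0.3651 0.1791] 0.187
top high [529.4 191.8] 71 [ 0.6128 -0.5043  0.1616] 0.195
top high [454.9 201.7] 159 [ 0.5865 -0.3112  0.1658] 0.199
top high [487.2 201.1] 28 [ 0.5906 -0.4002  0.1588] 0.188
top high [187.2 230.9] 70 [0.5206 0.3516 0.1445] 0.152
top high [225.5 265.6] 192 [0.4326 0.2524 0.1851] 0.192
scene blue 1107 mean [ 0.5156 -0.038 ] rect [519.2 -26.5] [145.3  86.7] 77.7 depthmed [ 0.5091 -0.0357  0.067 ]
scene yellow 230 mean [ 0.5082 -0.0676] rect [509.5 -65.8] [47.5 41. ] 63.0 depthmed [ 0.5092 -0.067   0.0771]
scene red 84 mean [0.5221 0.0058] rect [524.9   5.6] [18.6 41.2] 73.4 depthmed [0.5216 0.0073 0.1038]
scene redall 195 mean [ 0.5212 -0.0033] rect [521.6  -3.3] [36.8 43.1] 62.8 depthmed [0.5244 0.0049 0.0962]
scene high [310.6 129.9] 10274 [1.0009 0.5985 0.1659] 0.2
scene high [244.3 144.5] 209 [0.6153 0.3582 0.1601] 0.185
scene high [214.4 159.8] 64 [0.5186 0.3468 0.1436] 0.15
scene high [192.8 178.4] 325 [0.4305 0.2448 0.1628] 0.19
scene high [397.9 192.1] 380 [ 0.8521 -0.0362  0.1554] 0.174
scene high [529.1 288.7] 2363 [ 0.8503 -0.3818  0.164 ] 0.2
scene high [433.7 369.2] 4434 [ 0.5948 -0.4257  0.1696] 0.2
```

Run:
```python
from h import *
c=load("top0.npz");s=load("scene0.npz")
# holder foot via top
hsv=cv2.cvtColor(c["img"],cv2.COLOR_BGR2HSV);P=cloud(c)
m=(hsv[...,2]>110)&(P[...,2]<.02);r=np.zeros_like(m);r[212:255,172:220]=1;m&=r
v,u=np.nonzero(m);q=toplane(c,np.c_[u,v],.006);rr=cv2.minAreaRect((q*1000).astype(np.float32));print("foot",rr)
# overlay model check
def circ(x,y,z,r): t=np.linspace(0,2*np.pi,60);return np.c_[x+r*np.cos(t),y+r*np.sin(t),np.full(60,z)]
yaw=np.radians(-12.3);ex=np.array([np.cos(yaw),np.sin(yaw)]);ey=np.array([-ex[1],ex[0]]);ce=np.array([.5207,-.0248])
k=ce+.034*ey;g=ce-.034*ey;hp=np.array(rr[0])/1000
print("knob",k,"guide",g)
def rect(cn,ex,ey,a,b,z): return np.array([[*(cn+i*a*ex+j*b*ey),z] for i,j in((1,1),(1,-1),(-1,-1),(-1,1),(1,1))])
by=np.radians(-19.3);bx=np.array([np.cos(by),np.sin(by)]);bb=np.array([-bx[1],bx[0]])
curves=[rect(ce,ex,ey,.042,.069,.066),circ(*g,.08,.019),circ(*g,.08,.012),rect(k,bx,bb,.022,.006,.104),circ(*k,.081,.019),circ(*hp,.146,.011),circ(*hp,.1,.0165),circ(*hp,.0,.0165)]
F=7
for n,cc,b1,b2 in(("t",c,(290,200,370,270),(170,205,220,255)),("s",s,(235,230,310,315),(190,145,245,215))):
    ims=[]
    for (x0,y0,x1,y1) in(b1,b2):
        im=cv2.resize(cc["img"][y0:y1,x0:x1],None,fx=F,fy=F,interpolation=cv2.INTER_CUBIC)
        for cv in curves:
            p=(proj(cc,cv)-[x0,y0]+.5)*F
            cv2.polylines(im,[np.int32(p*8)],False,(0,255,0),1,cv2.LINE_AA,3)
        ims.append(im)
    h=max(i.shape[0] for i in ims)
    I=np.hstack([cv2.copyMakeBorder(i,0,h-i.shape[0],0,0,cv2.BORDER_CONSTANT) for i in ims])
    f=min(1,800/I.shape[1],600/I.shape[0]);cv2.imwrite(f"pics/ov_{n}.png",cv2.resize(I,None,fx=f,fy=f,interpolation=cv2.INTER_AREA))
# obstacles
for cc in(c,s):
    P=cloud(cc)
    for x0 in np.arange(.2,.7,.1):
        row=[]
        for y0 in np.arange(-.6,.5,.1):
            k=(P[...,0]>x0)&(P[...,0]<x0+.1)&(P[...,1]>y0)&(P[...,1]<y0+.1); row.append(round(float(np.nanmax(P[...,2][k])),2) if k.any() else -1)
        print(round(x0,1),row)
```

```text
foot ((521.6255493164062, 350.8961181640625), (80.39105224609375, 81.13470458984375), 14.13529109954834)
knob [0.52794303 0.00841955] guide [ 0.51345697 -0.05801955]
0.2 [0.01, 0.3, 0.01, 0.01, 0.01, 0.71, 0.67, 0.01, 0.01, 0.01, 0.01]
0.3 [0.02, 0.02, 0.02, 0.01, 0.01, 0.01, 0.01, 0.01, 0.01, 0.01, 0.01]
0.4 [0.03, 0.03, 0.03, 0.03, 0.02, 0.09, 0.07, 0.01, 0.19, 0.01, 0.08]
0.5 [0.03, 0.31, 0.31, 0.02, 0.02, 0.1, 0.11, 0.01, 0.01, 0.15, 0.08]
0.6 [0.31, 0.31, 0.31, 0.02, 0.02, 0.01, 0.01, 0.01, 0.01, 0.19, 0.01]
0.2 [0.65, 0.65, -1, -1, 0.0, 0.63, 0.0, 0.0, 0.01, 0.01, 0.0]
0.3 [-1, -1, 0.0, 0.0, 0.01, 0.01, 0.01, 0.01, 0.01, 0.01, 0.01]
0.4 [-1, -1, 0.01, 0.02, 0.01, 0.08, 0.07, 0.01, 0.19, 0.01, 0.08]
0.5 [-1, 0.31, 0.31, 0.02, 0.07, 0.1, 0.11, 0.01, 0.01, 0.15, 0.08]
0.6 [0.31, 0.31, 0.31, 0.02, 0.02, 0.01, 0.01, 0.01, 0.01, 0.19, 0.01]
```

```bash
ls pics
```

```text
cropA.png
cropB.png
cropD.png
ov_s.png
ov_t.png
scene0.png
top0.png
```

View pics/ov_t.png

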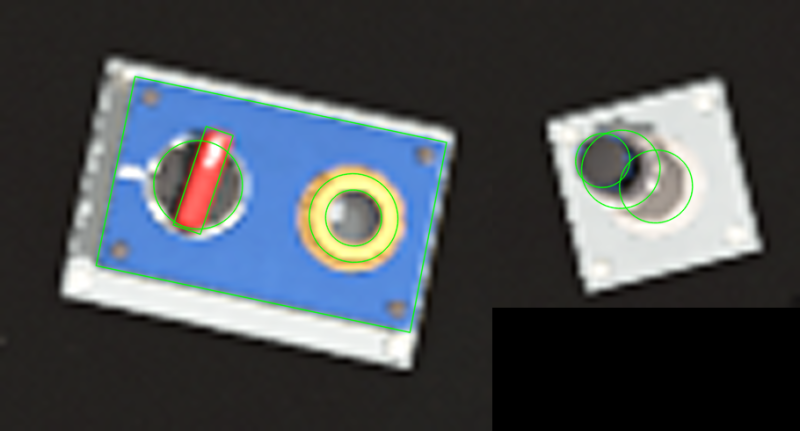

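View pics/ov_s.png

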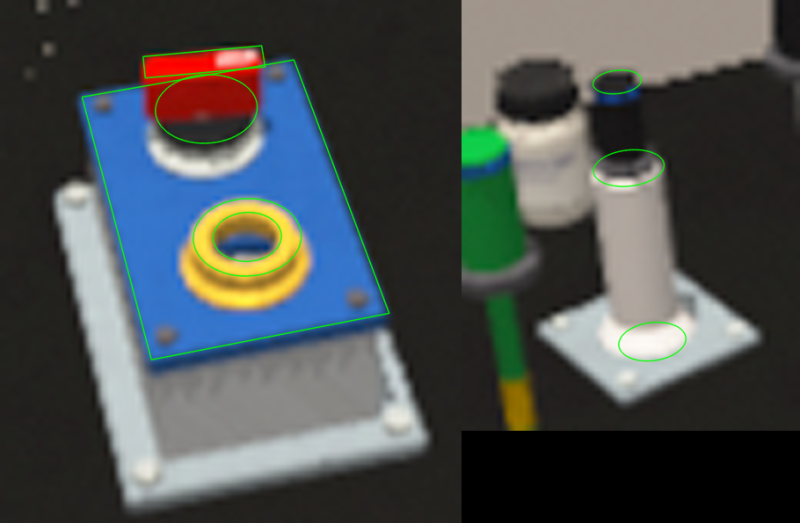

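The overlays match in both cameras to within about 1–2 mm. The knob axis is near (0.527, 0.008), with its bar at yaw about -19°. The guide is near (0.513, -0.058) and the probe near (0.521, 0.351). I'll move towards the knob now.

Emit:
play_rows([
  {"dx": 3.1, "dy": -2.7},
  {"dx": 3.1, "dy": -2.7},
  {"dx": 3.1, "dy": -2.7},
  {"dx": 3.1, "dy": -2.7},
  {"dx": 3.1, "dy": -2.7},
  {"dx": 3.1, "dy": -2.7},
  {"dx": 3.1, "dy": -2.7},
  {"dx": 3.1, "dy": -2.7},
  {"dx": 3.1, "dy": -2.7},
  {"dx": 3.1, "dy": -2.7},
  {"dx": 3.1, "dy": -2.7},
  {"dx": 3.1, "dy": -2.7},
], hand=3.6)

```text
invalid input
```

Emit:
play_rows([
  {"rz": -0.145},
  {"rz": -0.145},
  {"rz": -0.145},
  {"rz": -0.145},
  {"rz": -0.145},
  {"rz": -0.145},
  {"rz": -0.145},
  {"rz": -0.145},
  {"rz": -0.145},
  {"rz": -0.145},
  {"rz": -0.145},
  {"rz": -0.145},
])

```text
invalid input
```

Emit:
play_rows([
  {"rz": -0.145},
  {"rz": -0.145},
  {"rz": -0.145},
  {"rz": -0.145},
  {"rz": -0.141},
  {},
])

```text
invalid input
```

```bash
cat >> h.py <<'E'
def st(tx=None,ty=None,tz=None,yaw=None,verbose=True):
    from cell import ctrl
    o=ctrl.get_obs();R=o["ee_rot"];p=o["tcp_pos"]
    print("t",round(o["time"],2),"tcp",p.round(4),"yawY",round(float(np.degrees(np.arctan2(R[1,1],R[0,1]))),2),"zaxis",R[:,2].round(4),"F",o["wrist_force"].round(2),"T",o["torque"].round(3),"w",round(float(o["gripper_width"]),4),"j",o["joint_positions"].round(1))
    if tx is not None:
        d=np.array([tx,ty,tz if tz is not None else p[2]])-p
        print("tool-frame move cm",(R.T@d*100).round(2))
    if yaw is not None:
        e=(np.degrees(np.arctan2(R[1,1],R[0,1]))-yaw+180)%360-180
        print("rz needed rad",round(float(np.radians(e)),4))
    return o
E
python3 -c "
from h import *
st(.527,.008,yaw=70.7)"
```

```text
t 0.1 tcp [ 0.2015 -0.5646  0.2177] yawY -70.36 zaxis [-5.0e-04  1.6e-03 -1.0e+00] F [-0.03  0.46  0.23] T [0.039 0.001 0.03 ] w 0.093 j [-75.3   7.5  85.3  -0.   87.3  -4.9]
tool-frame move cm [ 49.9  -42.99   0.08]
rz needed rad -2.4619
```

All three calls were refused. I'll try a row with every field filled in.

Emit:
play_rows([
  {"dx": 3.1, "dy": -2.7, "dz": 0, "rx": 0, "ry": 0, "rz": 0},
], hand=3.6)

```text
time: 0.2
tcp_pos: [0.2199, -0.5308, 0.2172]
ee_rot: [[0.943, 0.333, -0.001], [0.333, -0.943, 0.001], [-0.001, -0.001, -1.0]]
wrist_force: [1.3, 1.4, -0.2]
gripper_width: 0.0888
```

Emit:
play_rows([
  {"dx": 3.1, "dy": -2.7, "dz": 0, "rx": 0, "ry": 0, "rz": 0},
  {"dx": 3.1, "dy": -2.7, "dz": 0, "rx": 0, "ry": 0, "rz": 0},
  {"dx": 3.1, "dy": -2.7, "dz": 0, "rx": 0, "ry": 0, "rz": 0},
  {"dx": 3.1, "dy": -2.7, "dz": 0, "rx": 0, "ry": 0, "rz": 0},
  {"dx": 3.1, "dy": -2.7, "dz": 0, "rx": 0, "ry": 0, "rz": 0},
  {"dx": 3.1, "dy": -2.7, "dz": 0, "rx": 0, "ry": 0, "rz": 0},
  {"dx": 3.1, "dy": -2.7, "dz": 0, "rx": 0, "ry": 0, "rz": 0},
  {"dx": 3.1, "dy": -2.7, "dz": 0, "rx": 0, "ry": 0, "rz": 0},
  {"dx": 3.1, "dy": -2.7, "dz": 0, "rx": 0, "ry": 0, "rz": 0},
  {"dx": 3.1, "dy": -2.7, "dz": 0, "rx": 0, "ry": 0, "rz": 0},
  {"dx": 3.1, "dy": -2.7, "dz": 0, "rx": 0, "ry": 0, "rz": 0},
  {"dx": 3.1, "dy": -2.7, "dz": 0, "rx": 0, "ry": 0, "rz": 0},
], hand=3.6)

```text
time: 1.4
tcp_pos: [0.4636, -0.0974, 0.2184]
ee_rot: [[0.942, 0.336, -0.0], [0.336, -0.942, 0.0], [-0.0, -0.0, -1.0]]
wrist_force: [-0.1, -0.7, 0.4]
gripper_width: 0.0359
```

Emit:
play_rows([
  {"dx": 3.1, "dy": -2.7, "dz": 0, "rx": 0, "ry": 0, "rz": 0},
  {"dx": 3.1, "dy": -2.7, "dz": 0, "rx": 0, "ry": 0, "rz": 0},
  {"dx": 2, "dy": -1.8, "dz": 0, "rx": 0, "ry": 0, "rz": -0.1},
  {"dx": 0, "dy": 0, "dz": 0, "rx": 0, "ry": 0, "rz": -0.14},
  {"dx": 0, "dy": 0, "dz": 0, "rx": 0, "ry": 0, "rz": -0.14},
  {"dx": 0, "dy": 0, "dz": 0, "rx": 0, "ry": 0, "rz": -0.14},
  {"dx": 0, "dy": 0, "dz": 0, "rx": 0, "ry": 0, "rz": -0.14},
  {"dx": 0, "dy": 0, "dz": 0, "rx": 0, "ry": 0, "rz": -0.14},
  {"dx": 0, "dy": 0, "dz": 0, "rx": 0, "ry": 0, "rz": -0.14},
  {"dx": 0, "dy": 0, "dz": 0, "rx": 0, "ry": 0, "rz": -0.14},
  {"dx": 0, "dy": 0, "dz": 0, "rx": 0, "ry": 0, "rz": -0.14},
  {"dx": 0, "dy": 0, "dz": 0, "rx": 0, "ry": 0, "rz": -0.14},
], hand=3.6)

```text
time: 2.6
tcp_pos: [0.516, -0.0036, 0.2181]
ee_rot: [[-0.137, 0.991, -0.001], [0.991, 0.137, 0.0], [0.0, -0.001, -1.0]]
wrist_force: [-0.2, -0.1, 1.0]
gripper_width: 0.0358
```

Emit:
play_rows([
  {"dx": 0, "dy": 0, "dz": 0, "rx": 0, "ry": 0, "rz": -0.14},
  {"dx": 0, "dy": 0, "dz": 0, "rx": 0, "ry": 0, "rz": -0.14},
  {"dx": 0, "dy": 0, "dz": 0, "rx": 0, "ry": 0, "rz": -0.14},
  {"dx": 0, "dy": 0, "dz": 0, "rx": 0, "ry": 0, "rz": -0.14},
  {"dx": 0, "dy": 0, "dz": 0, "rx": 0, "ry": 0, "rz": -0.14},
  {"dx": 0, "dy": 0, "dz": 0, "rx": 0, "ry": 0, "rz": -0.14},
  {"dx": 0, "dy": 0, "dz": 0, "rx": 0, "ry": 0, "rz": 0},
], hand=3.6)

```text
time: 3.3
tcp_pos: [0.516, -0.0037, 0.2182]
ee_rot: [[-0.827, 0.562, -0.001], [0.562, 0.827, 0.0], [0.001, -0.0, -1.0]]
wrist_force: [0.8, 0.2, 0.3]
gripper_width: 0.036
```

```bash
python3 -c "
from h import *
st(.527,.008,yaw=70.7)"
```

```text
t 3.3 tcp [ 0.516  -0.0037  0.2182] yawY 55.82 zaxis [-9.e-04  1.e-04 -1.e+00] F [0.77 0.2  0.32] T [ 0.029 -0.101  0.014] w 0.036 j [ -6.1  -5.6  98.5  -0.   87.1 -61.9]
tool-frame move cm [-0.26  1.58 -0.  ]
rz needed rad -0.2597
```

Emit:
play_rows([
  {"dx": -0.26, "dy": 1.58, "dz": 0, "rx": 0, "ry": 0, "rz": 0},
  {"dx": 0, "dy": 0, "dz": 1, "rx": 0, "ry": 0, "rz": -0.13},
  {"dx": 0, "dy": 0, "dz": 2, "rx": 0, "ry": 0, "rz": -0.13},
  {"dx": 0, "dy": 0, "dz": 2, "rx": 0, "ry": 0, "rz": 0},
  {"dx": 0, "dy": 0, "dz": 2, "rx": 0, "ry": 0, "rz": 0},
  {"dx": 0, "dy": 0, "dz": 2, "rx": 0, "ry": 0, "rz": 0},
  {"dx": 0, "dy": 0, "dz": 1, "rx": 0, "ry": 0, "rz": 0},
  {"dx": 0, "dy": 0, "dz": 0, "rx": 0, "ry": 0, "rz": 0},
], hand=3.6)

```text
time: 4.1
tcp_pos: [0.526, 0.008, 0.1168]
ee_rot: [[-0.942, 0.335, -0.003], [0.335, 0.942, 0.0], [0.003, -0.001, -1.0]]
wrist_force: [-0.1, 0.6, -0.1]
gripper_width: 0.0359
```

Run:
```python
from h import *
from cell import ctrl
o=st(.527,.008,.085,yaw=70.7)
c=ctrl.camera("scene");np.savez("s1.npz",**c)
I=cv2.resize(c["img"][180:315,210:330],None,fx=4.4,fy=4.4,interpolation=cv2.INTER_CUBIC);cv2.imwrite("pics/s1.png",I)
```

```text
t 4.1 tcp [0.526  0.008  0.1168] yawY 70.45 zaxis [-3.5e-03  3.0e-04 -1.0e+00] F [-0.12  0.61 -0.12] T [-0.006 -0.131  0.077] w 0.0359 j [ -4.7   0.4 103.5   0.   76.3 -75.2]
tool-frame move cm [-0.11  0.04  3.18]
rz needed rad -0.0044
```

View pics/s1.png

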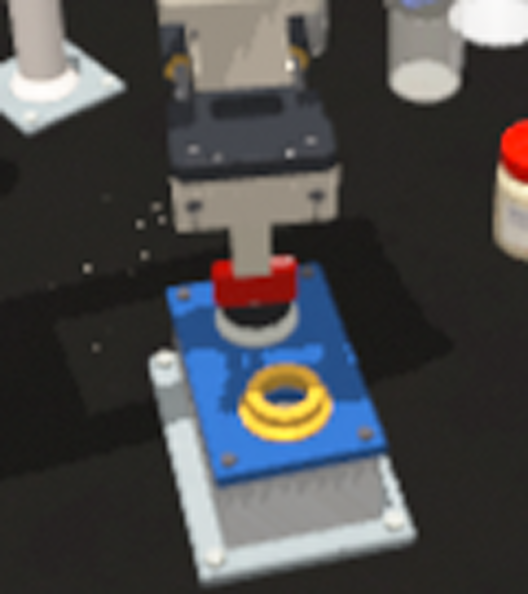

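The gripper is centred over the red bar (crop ~(255,280)), with the near finger in front of it. I'll descend and close.

Emit:
play_rows([
  {"dx": 0, "dy": 0, "dz": 1.5, "rx": 0, "ry": 0, "rz": 0},
  {"dx": 0, "dy": 0, "dz": 1.0, "rx": 0, "ry": 0, "rz": 0},
  {"dx": 0, "dy": 0, "dz": 0.6, "rx": 0, "ry": 0, "rz": 0},
  {"dx": 0, "dy": 0, "dz": 0, "rx": 0, "ry": 0, "rz": 0},
], hand=3.6)

```text
time: 4.55
tcp_pos: [0.5264, 0.008, 0.0863]
ee_rot: [[-0.943, 0.333, -0.002], [0.333, 0.943, 0.0], [0.002, -0.001, -1.0]]
wrist_force: [0.4, 0.8, 0.6]
gripper_width: 0.036
```

Emit:
play_rows([
  {"dx": 0, "dy": 0, "dz": 0, "rx": 0, "ry": 0, "rz": 0},
  {"dx": 0, "dy": 0, "dz": 0, "rx": 0, "ry": 0, "rz": 0},
  {"dx": 0, "dy": 0, "dz": 0, "rx": 0, "ry": 0, "rz": 0},
  {"dx": 0, "dy": 0, "dz": 0, "rx": 0, "ry": 0, "rz": 0},
  {"dx": 0, "dy": 0, "dz": 0, "rx": 0, "ry": 0, "rz": 0},
  {"dx": 0, "dy": 0, "dz": 0, "rx": 0, "ry": 0, "rz": 0},
], hand=0)

```text
time: 5.15
tcp_pos: [0.5277, 0.0077, 0.0881]
ee_rot: [[-0.943, 0.332, 0.001], [0.332, 0.943, -0.0], [-0.001, -0.0, -1.0]]
wrist_force: [-1.1, -1.8, 4.6]
gripper_width: 0.012
```

```bash
python3 -c "
from h import *
st(.527,.008,.085,yaw=70.7)"
```

```text
t 5.15 tcp [0.5277 0.0077 0.0881] yawY 70.58 zaxis [ 7.e-04 -3.e-04 -1.e+00] F [-1.12 -1.77  4.59] T [-0.254  0.036  0.026] w 0.012 j [ -4.7   2.2 104.9  -0.   72.9 -75.3]
tool-frame move cm [0.07 0.01 0.31]
rz needed rad -0.002
```

Emit:
play_rows([
  {"dx": 0, "dy": 0, "dz": 0.2, "rx": 0, "ry": 0, "rz": 0},
  {"dx": 0, "dy": 0, "dz": 0.2, "rx": 0, "ry": 0, "rz": 0},
  {"dx": 0, "dy": 0, "dz": 0.2, "rx": 0, "ry": 0, "rz": 0},
  {"dx": 0, "dy": 0, "dz": 0, "rx": 0, "ry": 0, "rz": 0},
], hand=0)

```text
time: 5.55
tcp_pos: [0.5277, 0.0077, 0.082]
ee_rot: [[-0.943, 0.332, 0.001], [0.332, 0.943, -0.0], [-0.001, -0.0, -1.0]]
wrist_force: [-2.0, -2.4, 7.0]
gripper_width: 0.012
```

```bash
python3 -c "
from h import *
st(.527,.008,.085,yaw=70.7)"
```

```text
t 5.55 tcp [0.5277 0.0077 0.082 ] yawY 70.59 zaxis [ 6.e-04 -3.e-04 -1.e+00] F [-1.97 -2.4   7.02] T [-0.338  0.215 -0.046] w 0.012 j [ -4.7   2.6 105.2  -0.   72.2 -75.3]
tool-frame move cm [ 0.07  0.   -0.3 ]
rz needed rad -0.002
```

Emit:
play_rows([
  {"dx": 0, "dy": 0, "dz": 0.1, "rx": 0, "ry": 0, "rz": 0},
  {"dx": 0, "dy": 0, "dz": 0.1, "rx": 0, "ry": 0, "rz": 0},
  {"dx": 0, "dy": 0, "dz": 0, "rx": 0, "ry": 0, "rz": 0},
], hand=0)

```text
time: 5.85
tcp_pos: [0.5279, 0.0077, 0.0818]
ee_rot: [[-0.943, 0.332, 0.001], [0.332, 0.943, -0.0], [-0.001, -0.0, -1.0]]
wrist_force: [-11.2, -2.1, 22.4]
gripper_width: 0.0119
```

Run:
```python
from h import *
from cell import ctrl
st()
c=ctrl.camera("scene");np.savez("s2.npz",**c)
I=cv2.resize(c["img"][210:315,220:320],None,fx=5.6,fy=5.6,interpolation=cv2.INTER_CUBIC);cv2.imwrite("pics/s2.png",I)
```

```text
t 5.85 tcp [0.5279 0.0077 0.0818] yawY 70.6 zaxis [ 1.e-03 -5.e-04 -1.e+00] F [-11.23  -2.14  22.36] T [-0.274  1.757 -0.052] w 0.0119 j [ -4.7   2.6 105.1  -0.   72.2 -75.3]
```

View pics/s2.png

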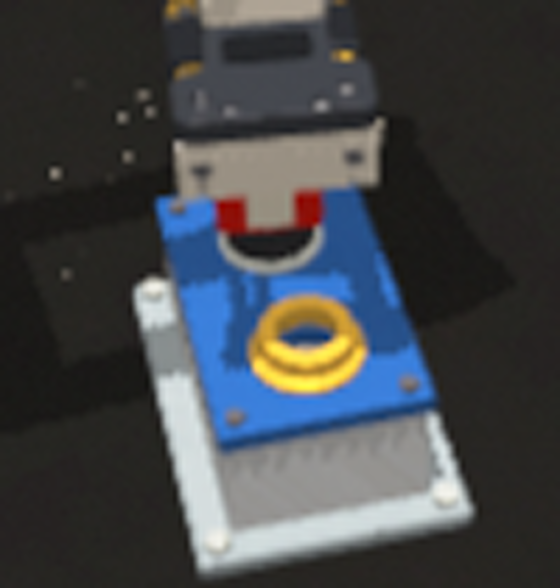

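The knob is against its bottom stop: about 6.3 mm of travel, then the force rose to 22 N, and the disc now sits low in the cover. I'll ease off slightly and turn clockwise.

Emit:
play_rows([
  {"dx": 0, "dy": 0, "dz": -0.1, "rx": 0, "ry": 0, "rz": 0},
  {"dx": 0, "dy": 0, "dz": 0, "rx": 0, "ry": 0, "rz": 0.1},
  {"dx": 0, "dy": 0, "dz": 0, "rx": 0, "ry": 0, "rz": 0.1},
  {"dx": 0, "dy": 0, "dz": 0, "rx": 0, "ry": 0, "rz": 0.1},
  {"dx": 0, "dy": 0, "dz": 0, "rx": 0, "ry": 0, "rz": 0.1},
  {"dx": 0, "dy": 0, "dz": 0, "rx": 0, "ry": 0, "rz": 0.1},
  {"dx": 0, "dy": 0, "dz": 0, "rx": 0, "ry": 0, "rz": 0.1},
], hand=0)

```text
time: 6.6
tcp_pos: [0.528, 0.0079, 0.082]
ee_rot: [[-0.588, 0.809, 0.001], [0.809, 0.588, -0.0], [-0.001, 0.001, -1.0]]
wrist_force: [-4.9, -0.9, 14.4]
gripper_width: 0.0117
```

```bash
python3 -c "
from h import *
st(.5277,.008,yaw=-12.3)"
```

```text
t 6.6 tcp [0.528  0.0079 0.082 ] yawY 35.99 zaxis [ 1.3e-03 -1.0e-04 -1.0e+00] F [-4.87 -0.89 14.43] T [-0.181  0.817  0.014] w 0.0117 j [ -4.7   2.6 105.1   0.   72.2 -40.7]
tool-frame move cm [ 0.02 -0.02 -0.  ]
rz needed rad 0.8427
```

Emit:
play_rows([
  {"dx": 0, "dy": 0, "dz": 0, "rx": 0, "ry": 0, "rz": 0.1},
  {"dx": 0, "dy": 0, "dz": 0, "rx": 0, "ry": 0, "rz": 0.1},
  {"dx": 0, "dy": 0, "dz": 0, "rx": 0, "ry": 0, "rz": 0.1},
  {"dx": 0, "dy": 0, "dz": 0, "rx": 0, "ry": 0, "rz": 0.1},
  {"dx": 0, "dy": 0, "dz": 0, "rx": 0, "ry": 0, "rz": 0.1},
  {"dx": 0, "dy": 0, "dz": 0, "rx": 0, "ry": 0, "rz": 0.1},
  {"dx": 0, "dy": 0, "dz": 0, "rx": 0, "ry": 0, "rz": 0.1},
  {"dx": 0, "dy": 0, "dz": 0, "rx": 0, "ry": 0, "rz": 0.05},
  {"dx": 0, "dy": 0, "dz": 0, "rx": 0, "ry": 0, "rz": 0},
], hand=0)

```text
time: 7.5
tcp_pos: [0.5284, 0.008, 0.082]
ee_rot: [[0.119, 0.993, 0.002], [0.993, -0.119, 0.0], [0.0, 0.002, -1.0]]
wrist_force: [-2.6, -0.6, 12.8]
gripper_width: 0.0119
```

```bash
python3 -c "
from h import *
st(.5277,.008,yaw=-12.3)"
```

```text
t 7.5 tcp [0.5284 0.008  0.082 ] yawY -6.86 zaxis [ 2.1e-03  1.0e-04 -1.0e+00] F [-2.59 -0.62 12.81] T [-0.22   0.534 -0.029] w 0.0119 j [ -4.7   2.6 105.1   0.   72.1   2.2]
tool-frame move cm [-0.01 -0.06 -0.  ]
rz needed rad 0.0949
```

Near the stop now. I'll use small turns and watch the moment.

Emit:
play_rows([
  {"dx": 0, "dy": 0, "dz": 0, "rx": 0, "ry": 0, "rz": 0.04},
  {"dx": 0, "dy": 0, "dz": 0, "rx": 0, "ry": 0, "rz": 0.04},
  {"dx": 0, "dy": 0, "dz": 0, "rx": 0, "ry": 0, "rz": 0},
], hand=0)

```text
time: 7.8
tcp_pos: [0.5284, 0.008, 0.082]
ee_rot: [[0.198, 0.98, 0.002], [0.98, -0.198, 0.0], [0.001, 0.002, -1.0]]
wrist_force: [-2.8, -0.9, 12.4]
gripper_width: 0.0117
```

```bash
python3 -c "
from h import *
st(yaw=-12.3)"
```

```text
t 7.8 tcp [0.5284 0.008  0.082 ] yawY -11.42 zaxis [ 2.2e-03  1.0e-04 -1.0e+00] F [-2.75 -0.86 12.42] T [-0.16   0.536 -0.017] w 0.0117 j [ -4.7   2.6 105.1   0.   72.1   6.7]
rz needed rad 0.0154
```

Emit:
play_rows([
  {"dx": 0, "dy": 0, "dz": 0, "rx": 0, "ry": 0, "rz": 0.03},
  {"dx": 0, "dy": 0, "dz": 0, "rx": 0, "ry": 0, "rz": 0.02},
  {"dx": 0, "dy": 0, "dz": 0, "rx": 0, "ry": 0, "rz": 0},
], hand=0)

```text
time: 8.1
tcp_pos: [0.5284, 0.008, 0.082]
ee_rot: [[0.246, 0.969, 0.002], [0.969, -0.246, -0.0], [0.001, 0.002, -1.0]]
wrist_force: [-2.4, -0.9, 12.6]
gripper_width: 0.0117
```

```bash
python3 -c "
from h import *
st(yaw=-12.3)"
```

```text
t 8.1 tcp [0.5284 0.008  0.082 ] yawY -14.22 zaxis [ 0.0023 -0.     -1.    ] F [-2.41 -0.86 12.6 ] T [-0.183  0.467  0.375] w 0.0117 j [ -4.7   2.6 105.1   0.   72.1   9.5]
rz needed rad -0.0335
```

Emit:
play_rows([
  {"dx": 0, "dy": 0, "dz": 0, "rx": 0, "ry": 0, "rz": 0.02},
  {"dx": 0, "dy": 0, "dz": 0, "rx": 0, "ry": 0, "rz": 0},
], hand=0)

```text
time: 8.3
tcp_pos: [0.5284, 0.008, 0.082]
ee_rot: [[0.265, 0.964, 0.002], [0.964, -0.265, -0.0], [0.0, 0.002, -1.0]]
wrist_force: [-2.2, -0.4, 12.1]
gripper_width: 0.0122
```

```bash
python3 -c "
from h import *
st(yaw=-12.3)"
```

```text
t 8.3 tcp [0.5284 0.008  0.082 ] yawY -15.35 zaxis [ 2.2e-03 -1.0e-04 -1.0e+00] F [-2.24 -0.4  12.12] T [-0.222  0.432  0.551] w 0.0122 j [ -4.7   2.6 105.1   0.   72.1  10.7]
rz needed rad -0.0532
```

The stop is reached: the moment rises linearly from yaw ≈ -12.3°, to 0.55 N m. I'll unload by turning back to alignment, open, and rise.

Emit:
play_rows([
  {"dx": 0, "dy": 0, "dz": 0, "rx": 0, "ry": 0, "rz": -0.04},
  {"dx": 0, "dy": 0, "dz": 0, "rx": 0, "ry": 0, "rz": 0},
], hand=0)

```text
time: 8.5
tcp_pos: [0.5284, 0.008, 0.082]
ee_rot: [[0.224, 0.975, 0.002], [0.975, -0.224, 0.0], [0.001, 0.002, -1.0]]
wrist_force: [-2.7, -1.8, 12.7]
gripper_width: 0.0117
```

Emit:
play_rows([
  {"dx": 0, "dy": 0, "dz": 0, "rx": 0, "ry": 0, "rz": 0},
  {"dx": 0, "dy": 0, "dz": 0, "rx": 0, "ry": 0, "rz": 0},
  {"dx": 0, "dy": 0, "dz": 0, "rx": 0, "ry": 0, "rz": 0},
  {"dx": 0, "dy": 0, "dz": 0, "rx": 0, "ry": 0, "rz": 0},
], hand=4.5)

```text
time: 8.9
tcp_pos: [0.5269, 0.0081, 0.08]
ee_rot: [[0.226, 0.974, -0.001], [0.974, -0.226, 0.0], [0.0, -0.001, -1.0]]
wrist_force: [0.2, -0.0, 0.3]
gripper_width: 0.0388
```

```bash
python3 -c "
from h import *
st(yaw=-12.3)"
```

```text
t 8.9 tcp [0.5269 0.0081 0.08  ] yawY -13.06 zaxis [-1.e-03  2.e-04 -1.e+00] F [ 0.25 -0.02  0.27] T [ 0.001 -0.111 -0.017] w 0.0388 j [ -4.7   2.7 105.3   0.   72.1   8.4]
rz needed rad -0.0133
```

Emit:
play_rows([
  {"dx": 0, "dy": 0, "dz": -1, "rx": 0, "ry": 0, "rz": 0},
  {"dx": 0, "dy": 0, "dz": -2, "rx": 0, "ry": 0, "rz": 0},
  {"dx": 0, "dy": 0, "dz": -3, "rx": 0, "ry": 0, "rz": 0},
  {"dx": 0, "dy": 0, "dz": -3, "rx": 0, "ry": 0, "rz": 0},
  {"dx": 0, "dy": 0, "dz": -3, "rx": 0, "ry": 0, "rz": 0},
  {"dx": 0, "dy": 0, "dz": -2, "rx": 0, "ry": 0, "rz": 0},
], hand=4.5)

```text
time: 9.5
tcp_pos: [0.5282, 0.0079, 0.2241]
ee_rot: [[0.226, 0.974, 0.003], [0.974, -0.226, -0.0], [0.001, 0.003, -1.0]]
wrist_force: [0.7, 0.1, 0.6]
gripper_width: 0.0452
```

Run:
```python
from h import *
from cell import ctrl
st(.521,.351,yaw=-61)
c=ctrl.camera("scene");np.savez("s3.npz",**c)
I=cv2.resize(c["img"][210:315,220:320],None,fx=5.6,fy=5.6,interpolation=cv2.INTER_CUBIC);cv2.imwrite("pics/s3.png",I)
```

```text
t 9.5 tcp [0.5282 0.0079 0.2241] yawY -13.06 zaxis [ 3.3e-03 -2.0e-04 -1.0e+00] F [0.75 0.13 0.58] T [-0.058 -0.112 -0.082] w 0.0452 j [-4.7 -4.  96.4  0.  87.4  8.4]
tool-frame move cm [ 3.326e+01 -8.460e+00 -1.000e-02]
rz needed rad 0.8366
```

View pics/s3.png

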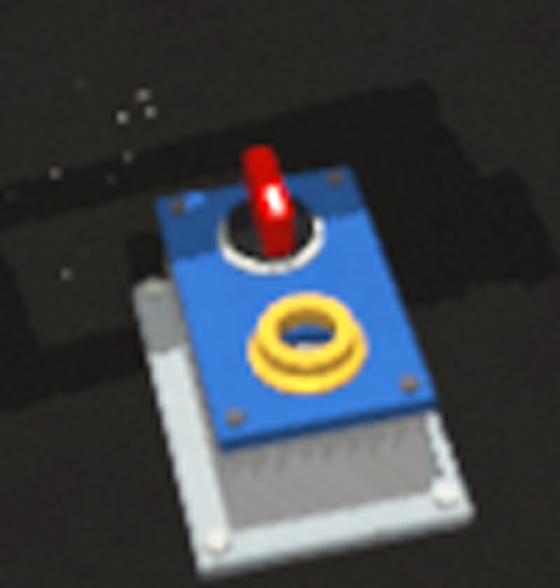

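The knob bar at crop (268,200) points at the mark along the cell's y and sits low. I'll check its depth and angle and move to above the probe.

Run:
```python
from h import *
c=load("s3.npz");P=cloud(c);hsv=cv2.cvtColor(c["img"],cv2.COLOR_BGR2HSV).astype(int)
m=((hsv[...,0]<8)|(hsv[...,0]>172))&(hsv[...,1]>150)&(hsv[...,2]>50);r=np.zeros_like(m);r[225:265,250:285]=1;m&=r
q=P[m];print(len(q),np.nanpercentile(q[:,2],[50,80,95]))
t=q[q[:,2]>np.nanpercentile(q[:,2],60)][:,:2];print(t.mean(0));d=np.linalg.svd(t-t.mean(0))[2][0];print(np.degrees(np.arctan2(d[1],d[0]))%180,"expect 77.7")
```

```text
120 [0.09504392 0.09878103 0.0999556 ]
[0.52622572 0.01071931]
76.14555176064441 expect 77.7
```

Emit:
play_rows([
  {"dx": 2, "dy": -0.5, "dz": 0, "rx": 0, "ry": 0, "rz": 0},
  {"dx": 3.5, "dy": -0.9, "dz": 0, "rx": 0, "ry": 0, "rz": 0},
  {"dx": 3.5, "dy": -0.9, "dz": 0, "rx": 0, "ry": 0, "rz": 0},
  {"dx": 3.5, "dy": -0.9, "dz": 0, "rx": 0, "ry": 0, "rz": 0},
  {"dx": 3.5, "dy": -0.9, "dz": 0, "rx": 0, "ry": 0, "rz": 0},
  {"dx": 3.5, "dy": -0.9, "dz": 0, "rx": 0, "ry": 0, "rz": 0},
  {"dx": 3.5, "dy": -0.9, "dz": 0, "rx": 0, "ry": 0, "rz": 0},
  {"dx": 3.5, "dy": -0.9, "dz": 0, "rx": 0, "ry": 0, "rz": 0},
  {"dx": 3.5, "dy": -0.9, "dz": 0, "rx": 0, "ry": 0, "rz": 0},
  {"dx": 3.2, "dy": -0.7, "dz": 0, "rx": 0, "ry": 0, "rz": 0},
], hand=4.5)

```text
time: 10.55
tcp_pos: [0.5201, 0.352, 0.2207]
ee_rot: [[0.226, 0.974, -0.0], [0.974, -0.226, 0.0], [0.0, -0.0, -1.0]]
wrist_force: [0.3, -0.3, 0.6]
gripper_width: 0.0453
```

Emit:
play_rows([
  {"dx": 0, "dy": 0, "dz": 0, "rx": 0, "ry": 0, "rz": 0.12},
  {"dx": 0, "dy": 0, "dz": 0, "rx": 0, "ry": 0, "rz": 0.12},
  {"dx": 0, "dy": 0, "dz": 0, "rx": 0, "ry": 0, "rz": 0.12},
  {"dx": 0, "dy": 0, "dz": 0, "rx": 0, "ry": 0, "rz": 0.12},
  {"dx": 0, "dy": 0, "dz": 0, "rx": 0, "ry": 0, "rz": 0.12},
  {"dx": 0, "dy": 0, "dz": 0, "rx": 0, "ry": 0, "rz": 0.12},
  {"dx": 0, "dy": 0, "dz": 0, "rx": 0, "ry": 0, "rz": 0.12},
  {"dx": 0, "dy": 0, "dz": 0, "rx": 0, "ry": 0, "rz": 0},
  {"dx": 0, "dy": 0, "dz": 0, "rx": 0, "ry": 0, "rz": 0},
], hand=4.5)

```text
time: 11.45
tcp_pos: [0.5205, 0.3502, 0.2206]
ee_rot: [[0.875, 0.485, -0.0], [0.485, -0.875, -0.0], [-0.0, -0.0, -1.0]]
wrist_force: [-0.5, -0.9, 1.1]
gripper_width: 0.0453
```

Run:
```python
from h import *
from cell import ctrl
st(.521,.351,.110,yaw=-61)
c=ctrl.camera("scene")
I=cv2.resize(c["img"][100:220,160:280],None,fx=5,fy=5,interpolation=cv2.INTER_CUBIC);cv2.imwrite("pics/s4.png",I)
```

```text
t 11.45 tcp [0.5205 0.3502 0.2206] yawY -60.99 zaxis [-2.e-04 -1.e-04 -1.e+00] F [-0.53 -0.88  1.12] T [ 0.025 -0.028 -0.003] w 0.0453 j [29.3 11.6 80.4  0.  87.9 90.2]
tool-frame move cm [ 0.08 -0.04 11.06]
rz needed rad 0.0001
```

View pics/s4.png

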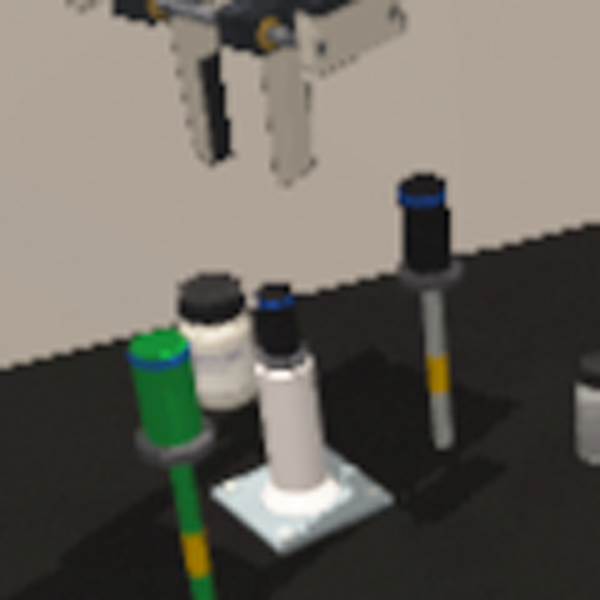

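The fingers hang above the small black handle at crop (277,320) and straddle it. The bar top now measures about 0.099 m, which agrees with the knob being pushed in. I'll descend.

Emit:
play_rows([
  {"dx": 0.08, "dy": -0.04, "dz": 1.5, "rx": 0, "ry": 0, "rz": 0},
  {"dx": 0, "dy": 0, "dz": 2, "rx": 0, "ry": 0, "rz": 0},
  {"dx": 0, "dy": 0, "dz": 2, "rx": 0, "ry": 0, "rz": 0},
  {"dx": 0, "dy": 0, "dz": 2, "rx": 0, "ry": 0, "rz": 0},
  {"dx": 0, "dy": 0, "dz": 1.5, "rx": 0, "ry": 0, "rz": 0},
  {"dx": 0, "dy": 0, "dz": 1, "rx": 0, "ry": 0, "rz": 0},
  {"dx": 0, "dy": 0, "dz": 0.5, "rx": 0, "ry": 0, "rz": 0},
  {"dx": 0, "dy": 0, "dz": 0, "rx": 0, "ry": 0, "rz": 0},
  {"dx": 0, "dy": 0, "dz": 0, "rx": 0, "ry": 0, "rz": 0},
], hand=4.5)

```text
time: 12.4
tcp_pos: [0.5216, 0.3513, 0.1165]
ee_rot: [[0.876, 0.482, 0.001], [0.482, -0.876, 0.001], [0.001, 0.0, -1.0]]
wrist_force: [0.1, -0.3, 0.1]
gripper_width: 0.0451
```

Run:
```python
from h import *
from cell import ctrl
st(.521,.351,.111,yaw=-61)
c=ctrl.camera("scene")
I=cv2.resize(c["img"][100:220,160:280],None,fx=5,fy=5,interpolation=cv2.INTER_CUBIC);cv2.imwrite("pics/s5.png",I)
```

```text
t 12.4 tcp [0.5216 0.3513 0.1165] yawY -61.18 zaxis [ 1.2e-03  6.0e-04 -1.0e+00] F [ 0.08 -0.32  0.08] T [-0.033 -0.028  0.004] w 0.0451 j [29.3 15.6 86.9 -0.  77.5 90.5]
tool-frame move cm [-0.07 -0.    0.55]
rz needed rad -0.0032
```

View pics/s5.png

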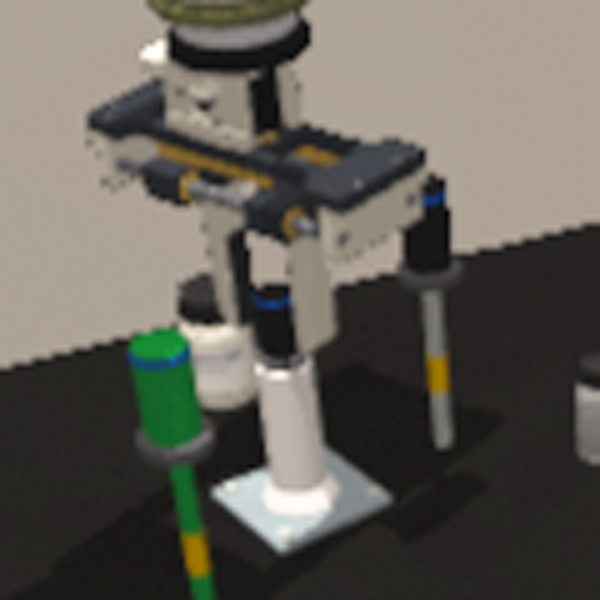

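Emit:
play_rows([
  {"dx": -0.06, "dy": 0, "dz": 0.4, "rx": 0, "ry": 0, "rz": 0},
  {"dx": 0, "dy": 0, "dz": 0, "rx": 0, "ry": 0, "rz": 0},
], hand=4.5)

```text
time: 12.65
tcp_pos: [0.5205, 0.3507, 0.1116]
ee_rot: [[0.876, 0.482, 0.0], [0.482, -0.876, 0.0], [0.0, 0.0, -1.0]]
wrist_force: [0.5, -0.7, -0.1]
gripper_width: 0.0448
```

Emit:
play_rows([
  {"dx": 0, "dy": 0, "dz": 0, "rx": 0, "ry": 0, "rz": 0},
  {"dx": 0, "dy": 0, "dz": 0, "rx": 0, "ry": 0, "rz": 0},
  {"dx": 0, "dy": 0, "dz": 0, "rx": 0, "ry": 0, "rz": 0},
  {"dx": 0, "dy": 0, "dz": 0, "rx": 0, "ry": 0, "rz": 0},
  {"dx": 0, "dy": 0, "dz": 0, "rx": 0, "ry": 0, "rz": 0},
  {"dx": 0, "dy": 0, "dz": 0, "rx": 0, "ry": 0, "rz": 0},
], hand=0.5)

```text
time: 13.25
tcp_pos: [0.5206, 0.3508, 0.1118]
ee_rot: [[0.876, 0.482, 0.0], [0.482, -0.876, 0.0], [0.0, 0.0, -1.0]]
wrist_force: [0.4, -0.5, 0.8]
gripper_width: 0.0219
```

```bash
python3 -c "
from h import *
st()"
```

```text
t 13.25 tcp [0.5206 0.3508 0.1118] yawY -61.19 zaxis [ 2.e-04  1.e-04 -1.e+00] F [ 0.39 -0.49  0.76] T [-0.062 -0.023  0.019] w 0.0219 j [29.3 15.7 87.2 -0.  77.  90.5]
```

The handle is gripped: width 21.9 mm, almost no side force. I'll lift straight up.

Emit:
play_rows([
  {"dx": 0, "dy": 0, "dz": -0.5, "rx": 0, "ry": 0, "rz": 0},
  {"dx": 0, "dy": 0, "dz": -1, "rx": 0, "ry": 0, "rz": 0},
  {"dx": 0, "dy": 0, "dz": -1.5, "rx": 0, "ry": 0, "rz": 0},
  {"dx": 0, "dy": 0, "dz": -1.5, "rx": 0, "ry": 0, "rz": 0},
  {"dx": 0, "dy": 0, "dz": -1.5, "rx": 0, "ry": 0, "rz": 0},
  {"dx": 0, "dy": 0, "dz": -1.5, "rx": 0, "ry": 0, "rz": 0},
  {"dx": 0, "dy": 0, "dz": -1.5, "rx": 0, "ry": 0, "rz": 0},
  {"dx": 0, "dy": 0, "dz": -1.5, "rx": 0, "ry": 0, "rz": 0},
  {"dx": 0, "dy": 0, "dz": -1.5, "rx": 0, "ry": 0, "rz": 0},
  {"dx": 0, "dy": 0, "dz": -1, "rx": 0, "ry": 0, "rz": 0},
  {"dx": 0, "dy": 0, "dz": -0.5, "rx": 0, "ry": 0, "rz": 0},
  {"dx": 0, "dy": 0, "dz": 0, "rx": 0, "ry": 0, "rz": 0},
], hand=0.5)

```text
time: 14.45
tcp_pos: [0.5209, 0.3509, 0.2474]
ee_rot: [[0.876, 0.482, 0.001], [0.482, -0.876, 0.001], [0.001, -0.0, -1.0]]
wrist_force: [0.3, 0.3, -2.0]
gripper_width: 0.0215
```

Run:
```python
from h import *
from cell import ctrl
st(.5138,-.0586,yaw=-61)
c=ctrl.camera("scene");np.savez("s6.npz",**c)
I=cv2.resize(c["img"][80:220,160:280],None,fx=4.2,fy=4.2,interpolation=cv2.INTER_CUBIC);cv2.imwrite("pics/s6.png",I)
```

```text
t 14.45 tcp [0.5209 0.3509 0.2474] yawY -61.19 zaxis [ 1.e-03  6.e-04 -1.e+00] F [ 0.32  0.34 -1.99] T [-0.015 -0.02   0.021] w 0.0215 j [29.3 11.2 78.2  0.  90.6 90.5]
tool-frame move cm [-2.036e+01  3.554e+01 -2.000e-02]
rz needed rad -0.0033
```

View pics/s6.png

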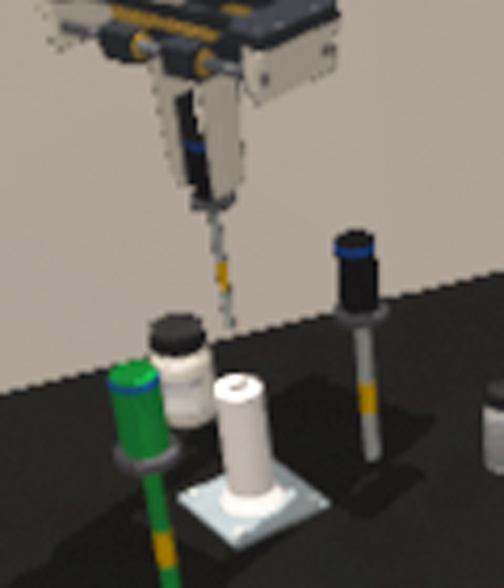

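The probe is clear of the holder and hangs upright, with its tip at crop (232,325). I'll carry it to above the guide, well above the knob.

Emit:
play_rows([
  {"dx": -0.8, "dy": 1.5, "dz": 0, "rx": 0, "ry": 0, "rz": 0},
  {"dx": -1.8, "dy": 3.2, "dz": 0, "rx": 0, "ry": 0, "rz": 0},
  {"dx": -1.9, "dy": 3.3, "dz": 0, "rx": 0, "ry": 0, "rz": 0},
  {"dx": -1.9, "dy": 3.3, "dz": 0, "rx": 0, "ry": 0, "rz": 0},
  {"dx": -1.9, "dy": 3.3, "dz": 0, "rx": 0, "ry": 0, "rz": 0},
  {"dx": -1.9, "dy": 3.3, "dz": 0, "rx": 0, "ry": 0, "rz": 0},
  {"dx": -1.9, "dy": 3.3, "dz": 0, "rx": 0, "ry": 0, "rz": 0},
  {"dx": -1.9, "dy": 3.3, "dz": 0, "rx": 0, "ry": 0, "rz": 0},
  {"dx": -1.9, "dy": 3.3, "dz": 0, "rx": 0, "ry": 0, "rz": 0},
  {"dx": -1.9, "dy": 3.3, "dz": 0, "rx": 0, "ry": 0, "rz": 0},
  {"dx": -1.7, "dy": 2.9, "dz": 0, "rx": 0, "ry": 0, "rz": 0},
  {"dx": -0.9, "dy": 1.5, "dz": 0, "rx": 0, "ry": 0, "rz": 0},
], hand=0.5)

```text
time: 15.7
tcp_pos: [0.5116, -0.0619, 0.2456]
ee_rot: [[0.877, 0.48, -0.002], [0.48, -0.877, -0.001], [-0.002, -0.0, -1.0]]
wrist_force: [-0.3, 0.2, 0.2]
gripper_width: 0.0215
```

Emit:
play_rows([
  {"dx": 0, "dy": 0, "dz": 0, "rx": 0, "ry": 0, "rz": 0},
  {"dx": 0, "dy": 0, "dz": 0, "rx": 0, "ry": 0, "rz": 0},
  {"dx": 0, "dy": 0, "dz": 0, "rx": 0, "ry": 0, "rz": 0},
], hand=0.5)

```text
time: 16.0
tcp_pos: [0.5125, -0.058, 0.2462]
ee_rot: [[0.876, 0.482, -0.001], [0.482, -0.876, 0.0], [-0.0, -0.001, -1.0]]
wrist_force: [-0.0, -0.1, -0.2]
gripper_width: 0.0215
```

Run:
```python
from h import *
from cell import ctrl
o=st(.5138,-.0586,.2418,yaw=-61)
c=ctrl.camera("scene");np.savez("s7.npz",tcp=o["tcp_pos"],R=o["ee_rot"],**c)
I=cv2.resize(c["img"][190:310,225:335],None,fx=5,fy=5,interpolation=cv2.INTER_CUBIC);cv2.imwrite("pics/s7.png",I)
```

```text
t 16.0 tcp [ 0.5125 -0.058   0.2462] yawY -61.16 zaxis [-6.e-04  5.e-04 -1.e+00] F [-0.04 -0.07 -0.16] T [0.01  0.016 0.042] w 0.0215 j [-12.2  -6.2  96.2   0.   90.1  49. ]
tool-frame move cm [0.08 0.12 0.44]
rz needed rad -0.0029
```

View pics/s7.png

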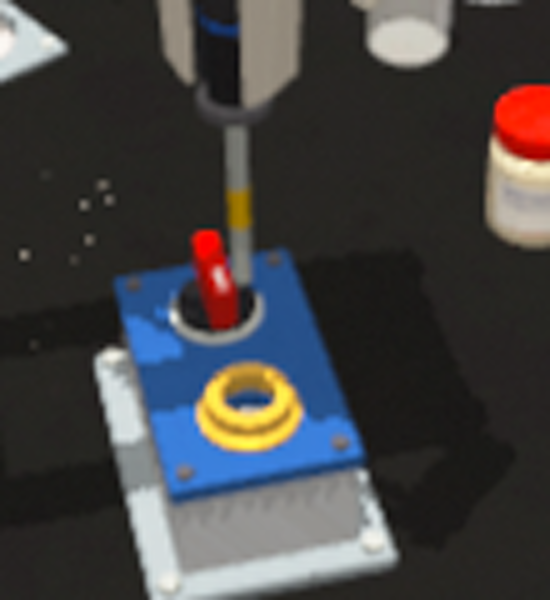

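```bash
cat >> h.py <<'E'
def rodline(c,rows,c0,c1,thr=60):
    img=c["img"].max(2).astype(float); out=[]
    for r in rows:
        seg=np.clip(img[r,c0:c1]-35,0,None); seg[img[r,c0:c1]<thr*.6]=0
        if seg.sum()>0: out.append((r,(seg*np.arange(c0,c1)).sum()/seg.sum(),(img[r,c0:c1]>thr).sum()))
    return np.array(out)
def rodcheck(c,tcp,rows,c0,c1,off=.0118):
    m=rodline(c,rows,c0,c1)
    z=np.linspace(tcp[2]-off-.09,tcp[2]-off,50)
    pp=proj(c,np.c_[np.full(50,tcp[0]),np.full(50,tcp[1]),z]); o=np.argsort(pp[:,1])
    pred=np.interp(m[:,0],pp[o,1],pp[o,0]); zz=np.interp(m[:,0],pp[o,1],z[o])
    mmpx=np.linalg.norm(np.append(tcp[:2],.19)-c["xyz"])/398.4*1000
    e=(m[:,1]-pred)*mmpx
    print(np.c_[m,pred,e].round(2)); print("lateral mm mean",e.mean().round(2),"std",e.std().round(2))
    return e.mean()
E
python3 - <<'E'
from h import *
c=load("s7.npz"); print(c["img"][216:247:2,266:280].max(2))
rodcheck(c,c["tcp"],range(216,243),267,279)
g=np.array([.5138,-.0586,.08]);print(proj(c,g))
hsv=cv2.cvtColor(c["img"],cv2.COLOR_BGR2HSV).astype(int)
E
```

```text
[[ 38  39  38  48  97 115 117 111  73  39  40  39  39  38]
 [ 37  39  38  44  95 114 116 117  76  40  39  39  40  39]
 [ 38  38  37  38  94 114 117 116  78  41  40  39  39  39]
 [ 38  38  37  38  94 114 116 117  76  38  39  38  40  39]
 [ 38  38  39  39  79 108 117 117  82  45  40  39  40  39]
 [ 38  38  39  40  79 107 116 117  88  53  39  39  39  39]
 [ 38  38  38  38  97 133 142 144 115  63  38  38  38  38]
 [ 39  38  40  39  91 140 155 155 120  64  39  39  38  38]
 [ 38  39  39  36  77 135 155 156 120  64  39  39  38  39]
 [ 38  38  38  37  76 135 155 156 133  78  38  38  39  39]
 [237 228 145  37  49 100 123 126 103  60  38  38  38  38]
 [253 253 228 110  49  96 115 118 103  66  39  39  38  38]
 [249 222 195 135  59  93 123 127 110  83  79  98  92  78]
 [195 199 199 194 123 108 126 132 118 130 139 133 106  80]
 [180 207 224 212 174 135 128 131 122 130 137 137 138 138]
 [164 192 217 222 205 147 110 110 101 124 136 137 138 139]]
[[ 2.1600e+02  2.7187e+02  5.0000e+00  2.7201e+02 -2.8000e-01]
 [ 2.1700e+02  2.7191e+02  5.0000e+00  2.7205e+02 -2.9000e-01]
 [ 2.1800e+02  2.7197e+02  5.
[... 907 characters left out ...]
000e-01]
 [ 2.3300e+02  2.7249e+02  6.0000e+00  2.7274e+02 -5.0000e-01]
 [ 2.3400e+02  2.7252e+02  6.0000e+00  2.7278e+02 -5.2000e-01]
 [ 2.3500e+02  2.7249e+02  6.0000e+00  2.7282e+02 -6.5000e-01]
 [ 2.3600e+02  2.7026e+02  6.0000e+00  2.7286e+02 -5.2100e+00]
 [ 2.3700e+02  2.6988e+02  8.0000e+00  2.7291e+02 -6.0600e+00]
 [ 2.3800e+02  2.6983e+02  8.0000e+00  2.7295e+02 -6.2500e+00]
 [ 2.3900e+02  2.6984e+02  8.0000e+00  2.7299e+02 -6.3100e+00]
 [ 2.4000e+02  2.7123e+02  1.1000e+01  2.7303e+02 -3.6000e+00]
 [ 2.4100e+02  2.7173e+02  1.2000e+01  2.7308e+02 -2.6900e+00]
 [ 2.4200e+02  2.7175e+02  1.2000e+01  2.7312e+02 -2.7400e+00]]
lateral mm mean -1.53 std 2.03
[[274.88317589 268.00888947]]
```

Emit:
play_rows([
  {"dx": 0.08, "dy": 0.12, "dz": 0.2, "rx": 0, "ry": 0, "rz": 0.08},
  {"dx": 0, "dy": 0, "dz": 0.2, "rx": 0, "ry": 0, "rz": 0.12},
  {"dx": 0, "dy": 0, "dz": 0, "rx": 0, "ry": 0, "rz": 0.13},
  {"dx": 0, "dy": 0, "dz": 0, "rx": 0, "ry": 0, "rz": 0.13},
  {"dx": 0, "dy": 0, "dz": 0, "rx": 0, "ry": 0, "rz": 0.13},
  {"dx": 0, "dy": 0, "dz": 0, "rx": 0, "ry": 0, "rz": 0.13},
  {"dx": 0, "dy": 0, "dz": 0, "rx": 0, "ry": 0, "rz": 0.12},
  {"dx": 0, "dy": 0, "dz": 0, "rx": 0, "ry": 0, "rz": 0.1},
  {"dx": 0, "dy": 0, "dz": 0, "rx": 0, "ry": 0, "rz": 0},
  {"dx": 0, "dy": 0, "dz": 0, "rx": 0, "ry": 0, "rz": 0},
  {"dx": 0, "dy": 0, "dz": 0, "rx": 0, "ry": 0, "rz": 0},
], hand=0.5)

```text
time: 17.15
tcp_pos: [0.5142, -0.0589, 0.2426]
ee_rot: [[0.907, -0.421, -0.0], [-0.421, -0.907, 0.0], [-0.0, 0.0, -1.0]]
wrist_force: [0.2, 0.3, -0.8]
gripper_width: 0.0216
```

Run:
```python
from h import *
from cell import ctrl
o=st(.5138,-.0586,.2418,yaw=-115)
c=ctrl.camera("scene");np.savez("s8.npz",tcp=o["tcp_pos"],R=o["ee_rot"],**c)
rodcheck(c,o["tcp_pos"],range(217,236),267,279)
t=ctrl.camera("top");np.savez("t8.npz",**t)
I=cv2.resize(c["img"][190:310,225:335],None,fx=5,fy=5,interpolation=cv2.INTER_CUBIC)
g=np.array([.5138,-.0586])
a=np.linspace(0,6.283,60)
for r,z in((.012,.08),(.019,.08),(.023,.066)):
    p=(proj(c,np.c_[g[0]+r*np.cos(a),g[1]+r*np.sin(a),np.full(60,z)])-[225,190]+.5)*5
    cv2.polylines(I,[np.int32(p*8)],True,(0,255,0),1,cv2.LINE_AA,3)
cv2.imwrite("pics/s8.png",I)
```

```text
t 17.15 tcp [ 0.5142 -0.0589  0.2426] yawY -114.87 zaxis [-0.  0. -1.] F [ 0.24  0.34 -0.77] T [ 0.021 -0.009 -0.01 ] w 0.0216 j [-12.2  -5.9  96.3  -0.   89.6 102.7]
tool-frame move cm [-0.04 -0.01  0.08]
rz needed rad 0.0022
[[ 2.1700e+02  2.7284e+02  5.0000e+00  2.7300e+02 -3.2000e-01]
 [ 2.1800e+02  2.7298e+02  5.0000e+00  2.7304e+02 -1.3000e-01]
 [ 2.1900e+02  2.7301e+02  5.0000e+00  2.7308e+02 -1.5000e-01]
 [ 2.2000e+02  2.7309e+02  5.0000e+00  2.7313e+02 -7.0000e-02]
 [ 2.2100e+02  2.7309e+02  5.0000e+00  2.7317e+02 -1.5000e-01]
 [ 2.2200e+02  2.7310e+02  5.0000e+00  2.7321e+02 -2.1000e-01]
 [ 2.2300e+02  2.7311e+02  5.0000e+00  2.7325e+02 -2.7000e-01]
 [ 2.2400e+02  2.7309e+02  5.0000e+00  2.7329e+02 -4.0000e-01]
 [ 2.2500e+02  2.7323e+02  5.0000e+00  2.7333e+02 -1.9000e-01]
 [ 2.2600e+02  2.7330e+02  5.0000e+00  2.7337e+02 -1.4000e-01]
 [ 2.2700e+02  2.7333e+02  5.0000e+00  2.7341e+02 -1.6000e-01]
 [ 2.2800e+02  2.7342e+02  6.0000e+00  2.7345e+02 -7.0000e-02]
 [ 2.2900e+02  2.7341e+02  6.0000e+00  2.7349e+02 -1.6000e-01]
 [ 2.3000e+02  2.7343e+02  6.0000e+00  2.7353e+02 -2.1000e-01]
 [ 2.3100e+02  2.7340e+02  6.0000e+00  2.7357e+02 -3.5000e-01]
 [ 2.3200e+02  2.7346e+02  6.0000e+00  2.7362e+02 -3.2000e-01]
 [ 2.3300e+02  2.7352e+02  6.0000e+00  2.7366e+02 -2.7000e-01]
 [ 2.3400e+02  2.7357e+02  5.0000e+00  2.7370e+02 -2.5000e-01]
 [ 2.3500e+02  2.7364e+02  5.0000e+00  2.7374e+02 -2.1000e-01]]
lateral mm mean -0.21 std 0.09
```

View pics/s8.png

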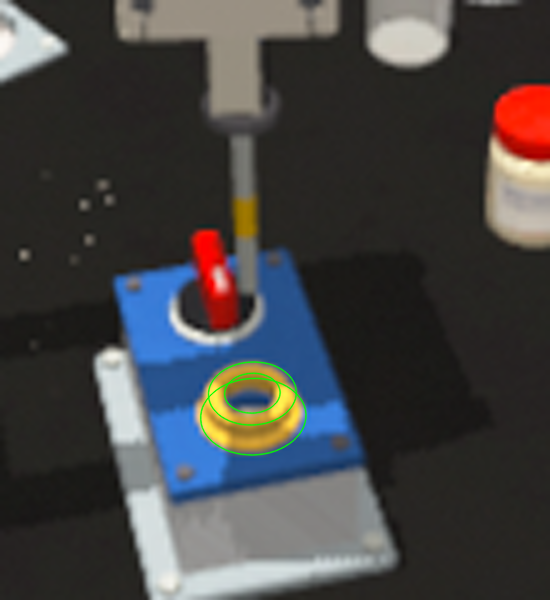

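Run:
```python
from h import *
from scipy.optimize import minimize
def disc(c,x,y,z,r,S=4,box=None):
    a=np.linspace(0,2*np.pi,80,endpoint=False)
    p=(proj(c,np.c_[x+r*np.cos(a),y+r*np.sin(a),np.full(80,z)])-box[:2]+.5)*S
    m=np.zeros(((box[3]-box[1])*S,(box[2]-box[0])*S),np.uint8);cv2.fillPoly(m,[np.int32(np.round(p*16))],255,shift=4)
    return m/255.
for n,box in(("top0.npz",(330,218,364,252)),("s3.npz",(255,250,295,292)),("scene0.npz",(255,250,295,292)),("s8.npz",(255,250,295,292))):
    c=load(n);b=np.array(box);hsv=cv2.cvtColor(c["img"],cv2.COLOR_BGR2HSV).astype(float)[b[1]:b[3],b[0]:b[2]]
    Y=((hsv[...,0]>12)&(hsv[...,0]<34))*np.clip((hsv[...,1]-60)/100,0,1)
    def model(p):
        x,y=p*1e-3
        m=np.maximum.reduce([disc(c,x,y,zz,.019,box=b) for zz in(.072,.076,.08)]+[disc(c,x,y,zz,.023,box=b) for zz in(.066,.070)])
        hole=np.minimum(disc(c,x,y,.08,.012,box=b),disc(c,x,y,.066,.012,box=b))
        m=m*(1-hole);h,w=m.shape
        return m.reshape(h//4,4,w//4,4).mean((1,3))
    f=lambda p:((model(p)-Y)**2).sum()
    r=minimize(f,[514,-58],method="Nelder-Mead",options=dict(initial_simplex=[[514,-58],[517,-58],[514,-55]],xatol=.02));print(n,r.x.round(2),round(r.fun,1),round(f(np.array([513.8,-58.6])),1))
```

```text
top0.npz [514.17 -58.6 ] 49.1 50.6
s3.npz [513.06 -55.92] 40.9 51.7
scene0.npz [513.06 -55.92] 39.5 50.9
s8.npz [513.06 -55.95] 39.1 50.9
```

Emit:
play_rows([
  {"dx": -0.04, "dy": 0, "dz": 1, "rx": 0, "ry": 0, "rz": 0},
  {"dx": 0, "dy": 0, "dz": 1, "rx": 0, "ry": 0, "rz": 0},
  {"dx": 0, "dy": 0, "dz": 1, "rx": 0, "ry": 0, "rz": 0},
  {"dx": 0, "dy": 0, "dz": 1, "rx": 0, "ry": 0, "rz": 0},
  {"dx": 0, "dy": 0, "dz": 0.6, "rx": 0, "ry": 0, "rz": 0},
  {"dx": 0, "dy": 0, "dz": 0, "rx": 0, "ry": 0, "rz": 0},
  {"dx": 0, "dy": 0, "dz": 0, "rx": 0, "ry": 0, "rz": 0},
  {"dx": 0, "dy": 0, "dz": 0, "rx": 0, "ry": 0, "rz": 0},
], hand=0.5)

```text
time: 18.05
tcp_pos: [0.5141, -0.0592, 0.1972]
ee_rot: [[0.906, -0.423, 0.001], [-0.423, -0.906, -0.0], [0.001, -0.0, -1.0]]
wrist_force: [0.0, 0.2, -1.2]
gripper_width: 0.0213
```

Run:
```python
from h import *
from cell import ctrl
o=st(.5140,-.0586,.1418,yaw=-115)
c=ctrl.camera("scene");np.savez("s9.npz",tcp=o["tcp_pos"],R=o["ee_rot"],**c)
tp=o["tcp_pos"]
print("tip px pred",proj(c,[tp[0],tp[1],tp[2]-.1038]),"collar/band",proj(c,[tp[0],tp[1],tp[2]-.1038+.042]))
I=cv2.resize(c["img"][215:295,240:320],None,fx=7.4,fy=7.4,interpolation=cv2.INTER_CUBIC)
a=np.linspace(0,6.283,60)
for g,col in(((.514,-.0586),(0,255,0)),((.51306,-.0559),(255,0,255))):
  for r,z in((.012,.08),(.019,.08)):
    p=(proj(c,np.c_[g[0]+r*np.cos(a),g[1]+r*np.sin(a),np.full(60,z)])-[240,215]+.5)*7.4
    cv2.polylines(I,[np.int32(p*8)],True,col,1,cv2.LINE_AA,3)
cv2.imwrite("pics/s9.png",I)
cv2.imwrite("pics/s9b.png",cv2.resize(c["img"][215:295,240:320],None,fx=7.4,fy=7.4,interpolation=cv2.INTER_NEAREST))
```

```text
t 18.05 tcp [ 0.5141 -0.0592  0.1972] yawY -115.05 zaxis [ 9.e-04 -2.e-04 -1.e+00] F [ 0.05  0.21 -1.21] T [ 0.054  0.062 -0.042] w 0.0213 j [-12.2  -4.8 100.    0.   84.8 102.8]
tool-frame move cm [-0.04 -0.04  5.54]
rz needed rad -0.0008
tip px pred [[274.96044573 263.65212063]] collar/band [[274.36830517 249.10560813]]
```

View pics/s9.png

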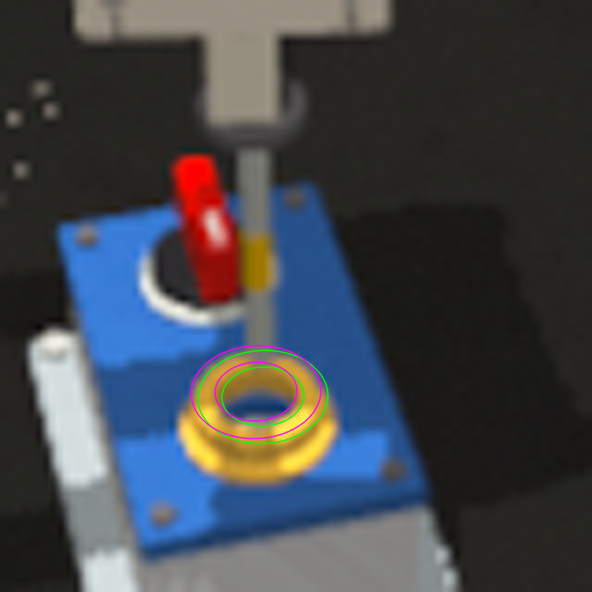

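View pics/s9b.png

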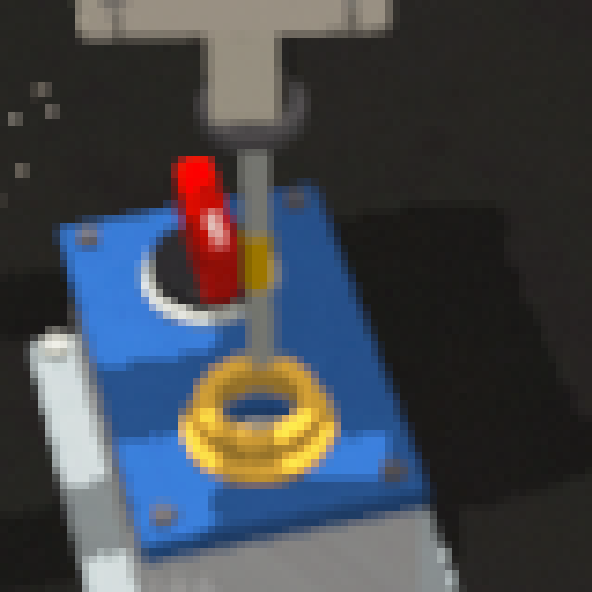

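The rod is over the guide's mouth, and the green prediction (0.514, -0.0586) matches the mouth's inner ellipse at crop (260,394). The rod and band pixels match the TCP axis. I'll lower slowly and check midway.

Emit:
play_rows([
  {"dx": -0.03, "dy": -0.04, "dz": 0, "rx": 0, "ry": 0, "rz": 0},
  {"dx": 0, "dy": 0, "dz": 0.4, "rx": 0, "ry": 0, "rz": 0},
  {"dx": 0, "dy": 0, "dz": 0.5, "rx": 0, "ry": 0, "rz": 0},
  {"dx": 0, "dy": 0, "dz": 0.5, "rx": 0, "ry": 0, "rz": 0},
  {"dx": 0, "dy": 0, "dz": 0.5, "rx": 0, "ry": 0, "rz": 0},
  {"dx": 0, "dy": 0, "dz": 0.4, "rx": 0, "ry": 0, "rz": 0},
  {"dx": 0, "dy": 0, "dz": 0, "rx": 0, "ry": 0, "rz": 0},
  {"dx": 0, "dy": 0, "dz": 0, "rx": 0, "ry": 0, "rz": 0},
], hand=0.5)

```text
time: 18.9
tcp_pos: [0.5136, -0.0586, 0.1735]
ee_rot: [[0.906, -0.423, -0.0], [-0.423, -0.906, 0.0], [-0.0, 0.0, -1.0]]
wrist_force: [0.1, 0.4, 0.3]
gripper_width: 0.0214
```

Run:
```python
from h import *
from cell import ctrl
o=st(.5140,-.0586,.1418,yaw=-115)
c=ctrl.camera("scene")
cv2.imwrite("pics/s10.png",cv2.resize(c["img"][215:295,240:320],None,fx=7.4,fy=7.4,interpolation=cv2.INTER_CUBIC))
```

```text
t 18.9 tcp [ 0.5136 -0.0586  0.1735] yawY -115.05 zaxis [-2.e-04  1.e-04 -1.e+00] F [0.13 0.4  0.3 ] T [ 0.097  0.037 -0.053] w 0.0214 j [-12.2  -4.  101.7   0.   82.3 102.9]
tool-frame move cm [ 0.03 -0.02  3.17]
rz needed rad -0.0009
```

View pics/s10.png

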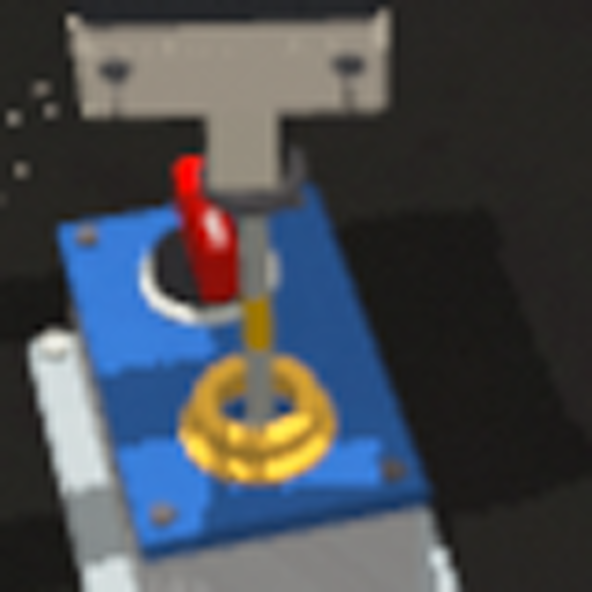

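Run:
```python
from h import *
from cell import ctrl
c=ctrl.camera("scene");np.savez("s10.npz",**c);P=cloud(c)
K=P[245:262,270:280].reshape(-1,3)
for r in range(244,266,2): print(r,[tuple((P[r,k]*1000).round(0).astype(int)) if np.isfinite(P[r,k,0]) else 0 for k in range(273,277)])
for n in("s3.npz","top0.npz"):
    d=load(n);Q=cloud(d);hs=cv2.cvtColor(d["img"],cv2.COLOR_BGR2HSV)
    m=(hs[...,0]>12)&(hs[...,0]<34)&(hs[...,1]>100)&(Q[...,2]>.0765)&(Q[...,2]<.085)&(abs(Q[...,0]-.514)<.03)&(abs(Q[...,1]+.0586)<.03)
    q=Q[m]
    (x,y),r=cv2.minEnclosingCircle((q[:,:2]*1000).astype(np.float32));print(n,len(q),q.mean(0).round(4),"enc",round(x,1),round(y,1),round(r,1))
```

```text
244 [(np.int64(511), np.int64(-60), np.int64(151)), (np.int64(513), np.int64(-61), np.int64(152)), (np.int64(515), np.int64(-61), np.int64(151)), (np.int64(555), np.int64(24), np.int64(67))]
246 [(np.int64(510), np.int64(-62), np.int64(148)), (np.int64(512), np.int64(-63), np.int64(148)), (np.int64(515), np.int64(-60), np.int64(145)), (np.int64(552), np.int64(17), np.int64(67))]
248 [(np.int64(511), np.int64(-61), np.int64(141)), (np.int64(512), np.int64(-62), np.int64(142)), (np.int64(514), np.int64(-62), np.int64(141)), (np.int64(549), np.int64(10), np.int64(68))]
250 [(np.int64(510), np.int64(-62), np.int64(137)), (np.int64(513), np.int64(-59), np.int64(133)), (np.int64(514), np.int64(-62), np.int64(135)), (np.int64(545), np.int64(3), np.int64(69))]
252 [(np.int64(510), np.int64(-61), np.int64(130)), (np.int64(512), np.int64(-61), np.int64(130)), (np.int64(514), np.int64(-61), np.int64(129)), (np.int64(542), np.int64(-4), np.int64(70))]
254 [(np.int64(510), np.int64(-60), np.int64(124)), (np.int64(512), np.int64(-62), np.int64(125)), (np.int64(515), np.int64(-59), np.int64(121)), 
[... 420 characters left out ...]
64(110))]
260 [(np.int64(510), np.int64(-59), np.int64(106)), (np.int64(512), np.int64(-60), np.int64(106)), (np.int64(513), np.int64(-63), np.int64(108)), (np.int64(516), np.int64(-60), np.int64(104))]
262 [(np.int64(509), np.int64(-60), np.int64(101)), (np.int64(511), np.int64(-61), np.int64(101)), (np.int64(513), np.int64(-61), np.int64(101)), (np.int64(516), np.int64(-60), np.int64(98))]
264 [(np.int64(510), np.int64(-58), np.int64(93)), (np.int64(511), np.int64(-61), np.int64(95)), (np.int64(513), np.int64(-62), np.int64(96)), (np.int64(516), np.int64(-60), np.int64(93))]
s3.npz 120 [ 0.5107 -0.0608  0.0803] enc 511.7 -58.7 18.6
top0.npz 51 [ 0.5117 -0.0553  0.0797] enc 513.5 -57.0 19.2
```

The checks agree to about 1 mm: the rod and bush are laterally aligned at crop column 258, and the depth-derived axis is about (0.5135, -0.058). I'll lower the rest of the way.

Emit:
play_rows([
  {"dx": 0.02, "dy": -0.01, "dz": 0.3, "rx": 0, "ry": 0, "rz": 0},
  {"dx": 0, "dy": 0, "dz": 0.5, "rx": 0, "ry": 0, "rz": 0},
  {"dx": 0, "dy": 0, "dz": 0.5, "rx": 0, "ry": 0, "rz": 0},
  {"dx": 0, "dy": 0, "dz": 0.5, "rx": 0, "ry": 0, "rz": 0},
  {"dx": 0, "dy": 0, "dz": 0.5, "rx": 0, "ry": 0, "rz": 0},
  {"dx": 0, "dy": 0, "dz": 0.4, "rx": 0, "ry": 0, "rz": 0},
  {"dx": 0, "dy": 0, "dz": 0.2, "rx": 0, "ry": 0, "rz": 0},
  {"dx": 0, "dy": 0, "dz": 0, "rx": 0, "ry": 0, "rz": 0},
  {"dx": 0, "dy": 0, "dz": 0, "rx": 0, "ry": 0, "rz": 0},
  {"dx": 0, "dy": 0, "dz": 0, "rx": 0, "ry": 0, "rz": 0},
], hand=0.5)

```text
time: 20.0
tcp_pos: [0.5141, -0.0587, 0.145]
ee_rot: [[0.906, -0.423, 0.001], [-0.423, -0.906, -0.0], [0.001, -0.0, -1.0]]
wrist_force: [-0.5, 0.6, -0.5]
gripper_width: 0.0214
```

Run:
```python
from h import *
from cell import ctrl
o=st(.5139,-.0586,.1418,yaw=-115)
c=ctrl.camera("scene");np.savez("s11.npz",**c)
cv2.imwrite("pics/s11.png",cv2.resize(c["img"][215:295,240:320],None,fx=7.4,fy=7.4,interpolation=cv2.INTER_CUBIC))
```

```text
t 20.0 tcp [ 0.5141 -0.0587  0.145 ] yawY -115.05 zaxis [ 5.e-04 -1.e-04 -1.e+00] F [-0.55  0.6  -0.55] T [ 0.076  0.017 -0.026] w 0.0214 j [-12.2  -2.7 103.5  -0.   79.2 102.9]
tool-frame move cm [-0.02  0.    0.32]
rz needed rad -0.0009
```

View pics/s11.png

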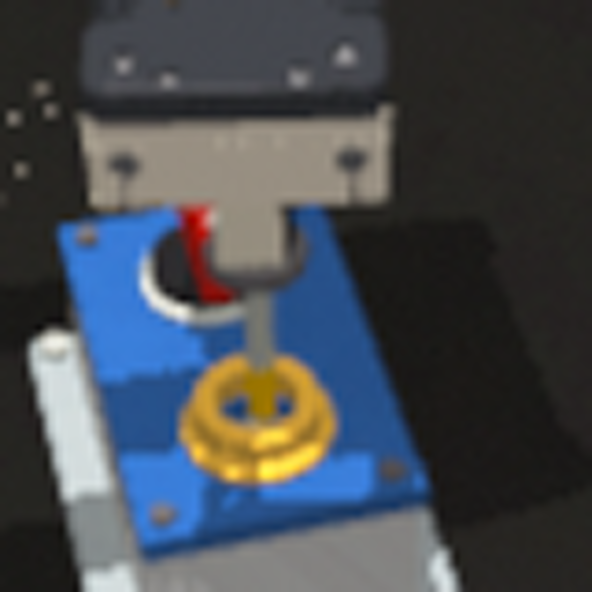

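Run:
```python
from h import *
c=load("s11.npz")
f=np.array([.5141,-.0587])-.004*np.array([.42,.91])
for z in(.0932,.0732,.1332,.08): print(z,((proj(c,[[*f,z]])-[240,215]+.5)*7.4).round(0), (proj(c,[[*f,z]])).round(1))
im=c["img"][:,274:277].mean(1)
for r in range(250,276): print(r,im[r].round(0))
```

```text
0.0932 [[262. 373.]] [[274.9 264.9]]
0.0732 [[264. 422.]] [[275.1 271.6]]
0.1332 [[257. 271.]] [[274.3 251.1]]
0.08 [[263. 406.]] [[275.  269.3]]
250 [115. 127. 133.]
251 [ 93.  97. 101.]
252 [76. 75. 78.]
253 [64. 63. 65.]
254 [86. 84. 82.]
255 [108. 106. 102.]
256 [112. 112. 108.]
257 [112. 112. 108.]
258 [112. 112. 108.]
259 [113. 112. 107.]
260 [111. 113. 109.]
261 [111. 114. 110.]
262 [108. 115. 115.]
263 [107. 117. 120.]
264 [ 87. 119. 132.]
265 [ 35. 119. 148.]
266 [  0. 116. 153.]
267 [  0. 117. 154.]
268 [  0. 116. 152.]
269 [  0. 115. 150.]
270 [  4. 114. 150.]
271 [ 63. 116. 139.]
272 [ 84. 141. 170.]
273 [ 74. 188. 231.]
274 [ 65. 201. 243.]
275 [ 54. 162. 212.]
```

The band's position matches the prediction to within half a pixel, so it hasn't slipped. I'll lower the last 3 mm and settle.

Emit:
play_rows([
  {"dx": 0, "dy": 0, "dz": 0.15, "rx": 0, "ry": 0, "rz": 0},
  {"dx": 0, "dy": 0, "dz": 0.1, "rx": 0, "ry": 0, "rz": 0},
  {"dx": 0, "dy": 0, "dz": 0, "rx": 0, "ry": 0, "rz": 0},
  {"dx": 0, "dy": 0, "dz": 0, "rx": 0, "ry": 0, "rz": 0},
  {"dx": 0, "dy": 0, "dz": 0, "rx": 0, "ry": 0, "rz": 0},
  {"dx": 0, "dy": 0, "dz": 0, "rx": 0, "ry": 0, "rz": 0},
  {"dx": 0, "dy": 0, "dz": 0, "rx": 0, "ry": 0, "rz": 0},
], hand=0.5)

```text
time: 20.75
tcp_pos: [0.5139, -0.0586, 0.1422]
ee_rot: [[0.906, -0.423, 0.0], [-0.423, -0.906, -0.0], [0.0, -0.0, -1.0]]
wrist_force: [0.3, 0.6, -0.8]
gripper_width: 0.0215
```

Run:
```python
from h import *
from cell import ctrl
o=st(.5139,-.0586,.1418,yaw=-115);print(abs(o["dq"]).max())
for n in("scene","top"):
    c=ctrl.camera(n);cv2.imwrite(f"pics/{n}_end.png",c["img"])
    if n=="scene": cv2.imwrite("pics/s12.png",cv2.resize(c["img"][215:295,240:320],None,fx=7.4,fy=7.4,interpolation=cv2.INTER_CUBIC))
```

```text
t 20.75 tcp [ 0.5139 -0.0586  0.1422] yawY -115.05 zaxis [ 1.e-04 -0.e+00 -1.e+00] F [ 0.33  0.61 -0.81] T [ 0.095 -0.009 -0.028] w 0.0215 j [-12.2  -2.6 103.7  -0.   78.9 102.9]
tool-frame move cm [-0.01 -0.    0.04]
rz needed rad -0.0009
0.14974732704999538
```

View pics/s12.png

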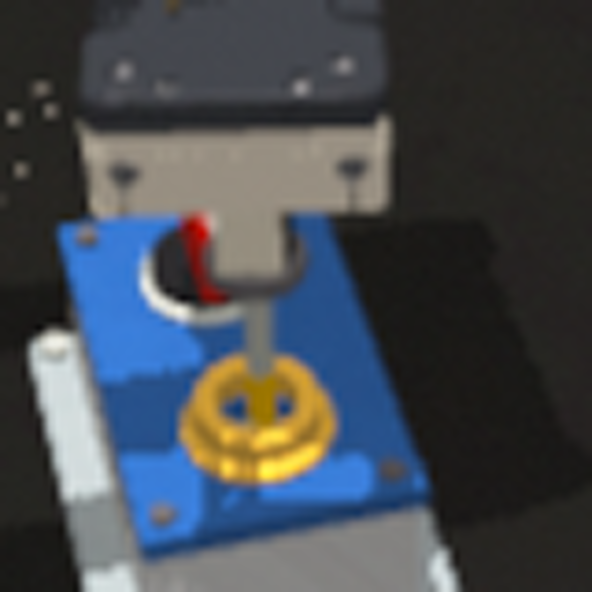

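View pics/scene_end.png

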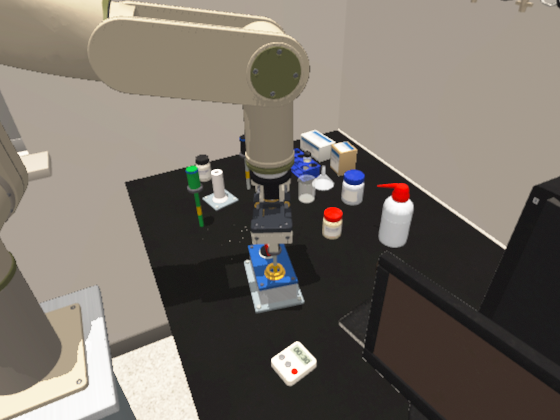

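The band is in the mouth at crop (262,395) with clear gaps on both sides. Everything else stands where it was, and only the probe's own weight shows in the force. Handing in.

```bash
python3 -c "
from cell import ctrl
print(ctrl.close_job())"
```

```text
the job is handed in; nothing more can be done
None
```

I handed the job in at about 21 s, with the probe held upright and still in the guide and the yellow band at its mouth. The hand-in gives no verdict, so what follows is from my own checks.

- **Cover:** I gripped the red knob and pushed it in until it hit bottom, about 6 mm of travel with the force rising to 22 N. I then turned it clockwise about 83°, until the moment rose to 0.55 N m at its stop, and released it. Afterwards the camera showed the bar along the cell's y axis (76° measured, 77.7° expected). Its top had dropped to about 99 mm; 98 mm was expected.
- **Probe:** I took the small black one from the holder and lowered it through the guide. At the end the tool was at (0.5139, -0.0586, 0.1422), with no measurable tilt. The band's middle is within about 1 mm of the mouth. The force reading was about 1 N or less, roughly the probe's own weight, and no reading during the lowering showed contact.
- **Surroundings:** In the last scene picture, everything in view stands where it was.

**Disagreements:**
- **Guide position:** one fit of the guide in the scene camera put it about 2.7 mm further along y than the other methods. I went with the knob's position and the top camera, which agreed to 0.4 mm, and the close-up pictures bore that out.
- **Refused calls:** my first three move calls were refused because some row fields were missing. Nothing moved.

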